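# Load the glass rod warmer and start it

### The arm

A 6-joint arm with a two-finger parallel gripper is mounted at the origin on the work surface. World frame = base frame: x ahead of the robot, y to its left, z up, the work surface at z = 0. Lengths are in m, angles in rad, forces in N, time in s.
With the tool pointing down it reaches from about 0.4 to 0.825 m from the base axis. Payload 7 kg.
Tool frame: the origin (TCP) lies at the very end of the fingers, on their centre line; the grasp point (between the pads) lies 19 mm behind it; x points along the fingers, y is the direction in which the jaws open and shut, and the axes are right-handed (so a half turn about x gives the same grasp; the last joint's range is limited). The gripper opens to 88 mm and grips with 3 to 60 N. Pads are 19 mm wide; open, the fingers measure 130 mm over their backs; the gripper's body (78 mm by 193 mm) begins 47 mm behind the grasp point.
Start: joints at [1.518, 0.359, 0.012, 0, -1.224, -0.288], TCP at [0.226, 0.636, 0.227] pointing down, gripper open.
Joint ranges: [-3.07, 3.07], [-1.43, 2.12], [-1.02, 1.25], [-3.03, 1.67], [-3.05, -0], [-3.03, 3.03]. Speed limits (rad/s): [2.39, 2.39, 3.01, 3.14, 3.14, 3.14].

### API

Orientations are given as [roll, pitch, yaw] about the fixed x, y, z axes, in that order (R = Rz(yaw) Ry(pitch) Rx(roll)).
In Python, from station import arm gives the robot as it stands.
- The arm moves only by the shell command python3 -m inch 'ROWS' [OPENING] [FORCE]. ROWS is text: rows parted by semicolons, each of 6 numbers parted by spaces: the shift along the world's x, y, z in units of 30 mm (1.0 is 30 mm), then the turn, a rotation vector about the world's x, y, z in units of 5 degrees (1.0 is 5 degrees). In form: dx dy dz wx wy wz; .... A call has 1 to 12 rows; each row shifts and turns the commanded pose from where the row before left it; what a row does not reach is not made up. A row lasts 1/8 s, in which the tool goes at most 62.5 mm and 10.7 degrees, less where a joint would pass 70% of its speed; a pose out of reach is approached as far as the arm can. A call is refused whole if a number of a shift passes 1 or a number of a turn 1, either way. A call with a gripper value outside its range is refused whole. OPENING is the opening, from 0 (shut) to 1 (fully open), set as the call begins (- or left out, the last holds). The fingers move at their own pace and stop on an object; FORCE is the grip in N (left out, the last holds). Time passes only in rows, so rows that do not move let the fingers close. It gives the time, the measured TCP pose, the force and the opening at its end, in the units of the state.
- arm.get_state(): the state, without advancing time (a new reading comes with each control period).
- arm.grab_frame(name): name is "scene" or "top"; returns a dict with "frame" (480x640x3 uint8, red, green, blue), "range_z" (480x640 float32, m along the optical axis (not along the pixel's ray), 0 where there is no reading), "mtx" (3x3 intrinsics, pixels), "dist_coeffs" ([k1, k2, p1, p2, k3] as OpenCV has them; the pictures are not rectified), "pose" (4x4, takes a point from camera to world coordinates). Camera axes: x right, y up, looking along -z (the intrinsics and any distortion apply to the point x, -y, -z); pixel columns grow to the right and rows downward; lengths in m; the calibration is good to about 2 mm. A picture is of the moment at which its call begins.
- arm.job_done(): hands the job in, once; it reports no verdict.
Trained networks look in a picture, given as the dict that the camera call returned (one of the last four; its "shot" number tells which), for a name from the list of things; names that differ only in an ending like _2 or _b are one class to them, and where a whole thing is asked for, a point or a joint stands for the part that bears it (a point fixed in the world has none). Each returns a list of dicts, best first, with "confidence" (0 to 1); they miss things now and then, are a little off and sometimes report something else, mostly with a low value. They report only what shows in the picture. A call takes as long as a camera call. They do not tell look-alikes from the thing itself.
- arm.search_frame(picture, target): "extent" ([centre column, centre row, width, height] as shares, 0 to 1, of the picture: columns of its width, rows of its height, round what is visible of it).
- arm.masks_of(picture, target): "mask" (480x640 bool, what is visible of it) and "extent" ([centre column, centre row, width, height] as shares, 0 to 1, of the picture: columns of its width, rows of its height, round what is visible of it).
- arm.place_of(picture, target): "position" ([column, row] as shares, 0 to 1, of the picture: columns of its width, rows of its height: a listed point, or the origin of a listed thing).
The state is a dict: "t": time; "q": joint angles; "qd": joint speeds; "joint_efforts": joint torques, N m; "eef_pos": TCP position; "ee_rot": TCP orientation; "force": force on the tool from outside, world axes, zero at the start; "moment": the same for the moment, N m; "width": finger opening in m.
Only numpy, scipy, OpenCV 4.12 (cv2) and the standard library are available. Lean on these libraries where they do the work, as an engineer would, in place of code of your own. Each camera call takes 0.05 s, during which the arm holds its last target. There are 200 camera calls.

### The job

Move every full-length glass rod from the drilled wooden block onto the rod warmer, lying level and roughly centred across its two combs, one rod to a pair of notches, and leave the short stubs standing in the block. The rods stand upright: lay the first one into the sloping V rest, down to its foot stop, let go of it there and take it again by its side before laying it on the warmer; the rest is there for the others too. When all the rods are on the warmer, use the stylus to push the recessed button on the side of the control box that faces the robot fully in, and then lay the stylus back down on the dark mat.

Things in the scene. Friction and masses are not known exactly. Their poses are not given: they have to be found in the camera images.
- rod1: full-length opal-white glass rod, round, 14 mm diameter, 170 mm long, about 60 g; both ends alike. Origin at the end that starts lower, z along the rod. Starts upright in one of the block's holes, its upper end 135 mm above the block's top (185 mm above the table); None if absent from this job
- rod2: full-length opal-white glass rod, round, 14 mm diameter, 170 mm long, about 60 g; both ends alike. Origin at the end that starts lower, z along the rod. Starts upright in one of the block's holes, its upper end 135 mm above the block's top (185 mm above the table); None if absent from this job
- rod3: full-length opal-white glass rod, round, 14 mm diameter, 170 mm long, about 60 g; both ends alike. Origin at the end that starts lower, z along the rod. Starts upright in one of the block's holes, its upper end 135 mm above the block's top (185 mm above the table); None if absent from this job
- rod4: full-length opal-white glass rod, round, 14 mm diameter, 170 mm long, about 60 g; both ends alike. Origin at the end that starts lower, z along the rod. Starts upright in one of the block's holes, its upper end 135 mm above the block's top (185 mm above the table); None if absent from this job
- rod1_mid (a point): the middle of rod1, 85 mm from either end, on its axis; z along the rod; None if the rod is absent
- rod2_mid (a point): the middle of rod2, 85 mm from either end, on its axis; z along the rod; None if the rod is absent
- rod3_mid (a point): the middle of rod3, 85 mm from either end, on its axis; z along the rod; None if the rod is absent
- rod4_mid (a point): the middle of rod4, 85 mm from either end, on its axis; z along the rod; None if the rod is absent
- stub1: short used-up stub of the same white rod, 14 mm diameter, 80 mm long, standing in a hole of the block (upper end 95 mm above the table). Origin at its lower end, z along it. Stays in its hole
- stub2: short used-up stub of the same white rod, 14 mm diameter, 80 mm long, standing in a hole of the block (upper end 95 mm above the table). Origin at its lower end, z along it. Stays in its hole
- block: fixed light-wood block, 180 (x) x 120 (y) x 50 mm high, origin at the centre of its underside; six vertical holes 16 mm wide and 35 mm deep at x = -60, 0, 60 and y = -30, 30 mm; one may be empty
- vstand: dark steel base of the V rest, fixed, 150 (x) x 90 (y) x 12 mm, origin at the centre of its underside; x points towards the raised end of the slope, roughly world +y. The cradle is fixed on it: two 90-degree V jaws 20 mm long, mouth 34 mm wide, lips 7 mm above the seated rod's axis, joined by a 40 mm wide slab 30 mm under that axis
- cradle: the V rest's sloping trough (45 degrees). Origin: where a seated rod's axis meets the foot stop, 48 mm above the table; x runs up the slope along the rod's axis (seated rod's middle at x = 85 mm, y = z = 0), y is level, z points out of the open V. V jaws at x = 5 to 25 and 90 to 110 mm; between and above them the rod is bare. The foot stop reaches 8 mm above the axis
- warmer: fixed: aluminium plate 224 (x) x 150 (y) x 12 mm, origin at the centre of its underside, carrying two dark steel combs 14 mm thick, parallel to x, at y = -50 and 50 mm. Four V notches in each comb, at x = -78, -26, 26 and 78 mm; a rod lying in a pair of notches is parallel to y with its axis 52 mm above the table. Notches open 14 mm to either side and their lips are 5 mm above the rod's axis
- control: fixed grey control box, 110 (x) x 200 (y) x 85 mm high; origin on the table under the middle of its front face, x pointing inwards (away from the robot). In the middle of that face (towards the robot) is an 18 mm square well, centred 50 mm above the table; a small white tick on the top edge stands right above it
- start_face (a point): centre of the front of the unpressed button, 12 mm deep inside the well of the control box (fixed point; does not move with the button)
- start (a joint): travel of the black round button (15 mm diameter) in the well: 0 out, 0.006 m fully in, moving along the control box's x; a spring, about 1 N to start and 4.5 N fully in; it comes out again when let go. Too deep in the well for the fingers; counts as pressed beyond 0.0045 with the stylus on it
- stylus: loose poking tool, 154 mm long, about 60 g, lying flat: square dark wood handle 85 x 22 x 22 mm, and a bare steel shaft 8 mm in diameter, whose flat tip is 108 mm from the origin. Origin at the handle's centre, x along the tool towards the tip, on the shaft's axis
- mat: fixed black rubber mat, 190 (x) x 110 (y) x 3 mm, origin at the centre of its underside; the stylus starts on it and lies with its origin 14 mm above the table
Mind the look-alikes: they are no part of the job. Leave any pink or turquoise look-alike of the stylus alone.

How it is judged:
By the outcome, as a careful person would: the job done as asked, in the order asked, and still so for the second after the job is handed in, with the robot touching nothing.
Of rod1, rod2, rod3, rod4 only 3 to 4 are there at a start; the rules pass over those that are not, and their reading is None.
At some moment in a run one of stylus may be knocked a few centimetres aside while the robot is not near it.
It also fails if it takes over 210 s, if anything falls off the work surface, if the arm or the gripper's body presses on something with over 40 N, if the wrist force passes 120 N, or if a joint passes its speed limit or range.

## Working session

There is one attempt and no reset: what is moved stays moved. The work goes in short steps, Python scripts to look and compute and a shell command to move; the robot and the scene stay as the last step left them, time stands still between calls to the robot, and variables do not carry over. Pictures are saved under pics/ and viewed, about 12 in all and at most 16, crops included, and the job is handed in when it is done.

```bash
ls; mkdir -p pics
cat > h.py <<'E'
import numpy as np, cv2
from station import arm
def save(p,n,crop=None,s=1):
    f=p["frame"][:,:,::-1]
    if crop: f=f[crop[1]:crop[3],crop[0]:crop[2]]
    cv2.imwrite("pics/"+n,cv2.resize(f,None,fx=s,fy=s))
def cloud(p):
    z=p["range_z"]; v,u=np.mgrid[0:480,0:640]
    uv=np.stack([u,v],-1).reshape(-1,1,2).astype(float)
    n=cv2.undistortPoints(uv,p["mtx"],p["dist_coeffs"]).reshape(480,640,2)
    c=np.stack([n[...,0]*z,-n[...,1]*z,-z,np.ones_like(z)],-1)
    w=(c@p["pose"].T)[...,:3]; w[z==0]=np.nan
    return w
def ray(p,px,h):
    n=cv2.undistortPoints(np.array([[px]],float),p["mtx"],p["dist_coeffs"])[0,0]
    d=p["pose"][:3,:3]@np.array([n[0],-n[1],-1]); o=p["pose"][:3,3]
    return o+d*(h-o[2])/d[2]
E
python3 - <<'E'
from h import *
np.set_printoptions(precision=3,suppress=True)
for n in ("top","scene"):
    p=arm.grab_frame(n); save(p,n+"0.png"); print(n,p["pose"],p["mtx"][0,0])
    W=cloud(p)
    for t in ("rod1","stub1","block","vstand","cradle","warmer","control","stylus","mat"):
        for d in arm.masks_of(p,t)[:6]:
            m=d["mask"]; w=W[m]; w=w[~np.isnan(w[:,0])]
            if len(w)<5: continue
            e=np.array(d["extent"])*[640,480,640,480]
            print(t,round(d["confidence"],2),e.round(),np.median(w,0),np.percentile(w,2,0),np.percentile(w,98,0))
print(arm.get_state())
E
```

```text
pics
top [[-0.026  0.998 -0.056  0.406]
 [-1.    -0.027 -0.011 -0.123]
 [-0.013  0.055  0.998  1.463]
 [ 0.     0.     0.     1.   ]] 579.8787582059905
rod1 0.69 [145. 232.  21.  14.] [0.502 0.262 0.124] [0.496 0.259 0.044] [0.52  0.306 0.189]
rod1 0.66 [120. 211.  24.  10.] [0.558 0.324 0.138] [0.552 0.321 0.05 ] [0.568 0.335 0.187]
rod1 0.5 [145. 207.  26.  12.] [0.561 0.265 0.132] [0.556 0.262 0.051] [0.577 0.283 0.186]
block 0.65 [144. 237.  57.  75.] [0.497 0.286 0.049] [0.415 0.234 0.006] [0.587 0.353 0.091]
block 0.38 [301. 204.  44.  71.] [ 0.572 -0.089  0.003] [ 0.482 -0.148 -0.004] [ 0.664 -0.039  0.012]
vstand 0.64 [240. 256.  61.  43.] [0.449 0.059 0.015] [ 0.404 -0.009  0.006] [0.499 0.132 0.123]
cradle 0.86 [237. 255.  52.  25.] [0.452 0.064 0.06 ] [0.427 0.006 0.01 ] [0.478 0.117 0.127]
cradle 0.56 [145. 237.  59.  72.] [0.496 0.288 0.049] [0.414 0.234 0.009] [0.587 0.353 0.056]
cradle 0.3 [257. 131.  86.  59.] [0.751 0.002 0.084] [ 0.698 -0.096  0.001] [0.819 0.101 0.09 ]
warmer 0.61 [383. 217.  70.  96.] [ 0.542 -0.296  0.014] [ 0.436 -0.373  0.005] [ 0.65  -0.22   0
[... 1919 characters left out ...]
 372.  81.  26.] [ 0.54  -0.548  0.02 ] [ 0.497 -0.62   0.006] [ 0.567 -0.504  0.025]
stylus 0.77 [179. 245.  65.  30.] [ 0.229 -0.341  0.018] [ 0.212 -0.389  0.001] [ 0.237 -0.251  0.026]
mat 0.57 [346. 281.  85.  69.] [ 0.582 -0.106  0.004] [ 0.479 -0.15   0.   ] [ 0.663 -0.041  0.007]
{'t': 1.0, 'q': array([ 1.518,  0.359,  0.012, -0.   , -1.224, -0.288]), 'qd': array([-0.002, -0.001,  0.001,  0.   , -0.   , -0.001]), 'joint_efforts': array([  0.001, -58.239,  29.331,   7.003,   0.013,  -0.   ]), 'eef_pos': array([0.226, 0.636, 0.227]), 'ee_rot': array([0.132, 1.571, 2.933]), 'force': array([-0.462,  0.609, -0.742]), 'moment': array([-0.021,  0.082,  0.043]), 'width': 0.08774576715712874}
```

View pics/top0.png

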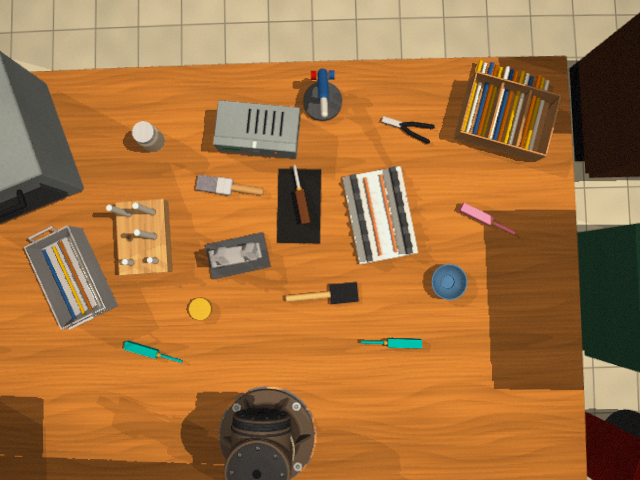

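View pics/scene0.png

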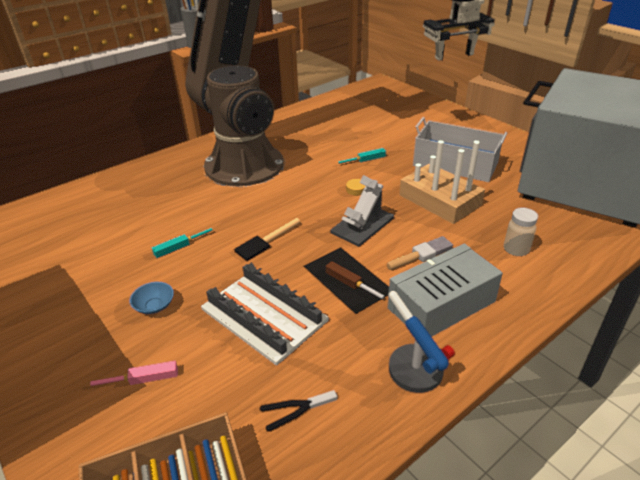

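```bash
cat > m.py <<'E'
from h import *
from scipy.optimize import least_squares
np.set_printoptions(precision=4,suppress=True)
P={n:arm.grab_frame(n) for n in ("top","scene")}
C={n:cloud(P[n]) for n in P}
def box(lo,hi,n):
    w=C[n].reshape(-1,3); return w[np.all((w>lo)&(w<hi),1)]
def rect(name,lo,hi):
    for n in P:
        w=box(lo,hi,n)
        if len(w)<20: continue
        r=cv2.minAreaRect((w[:,:2]*1000).astype(np.float32)); print(name,n,len(w),"z",np.median(w[:,2]).round(4),np.array(r[0]).round(1),np.array(r[1]).round(1),round(r[2],2))
if __name__=="__main__":
    rect("block",(.39,.21,.04),(.62,.38,.06))
    rect("vstand",(.36,-.06,.006),(.56,.18,.018))
    rect("warmer",(.40,-.42,.007),(.69,-.18,.06))
    rect("combtops",(.40,-.42,.045),(.69,-.18,.065))
    rect("control",(.66,-.15,.075),(.9,.15,.095))
    rect("stylus",(.49,-.14,.012),(.70,-.05,.035))
    for c in ((.565,.263),(.563,.323),(.504,.262),(.444,.32),(.444,.26)):
        zl=(.1,.2) if c[0]>.48 else (.06,.1)
        q=np.vstack([box((c[0]-.025,c[1]-.025,zl[0]),(c[0]+.03,c[1]+.025,zl[1]),n) for n in P])
        s=least_squares(lambda a:np.hypot(q[:,0]-a[0],q[:,1]-a[1])-.007,c,loss="soft_l1",f_scale=.002)
        print("rod",c,len(q),s.x,"top",np.percentile(q[:,2],98),"rms",np.sqrt(np.mean(s.fun**2)))
    for n in P:
        for t in ("cradle","vstand","block","warmer","control","stylus","start_face"):
            h={"cradle":.048,"stylus":.014,"start_face":.05}.get(t,0)
            for d in arm.place_of(P[n],t)[:2]: print(n,t,round(d["confidence"],2),ray(P[n],np.array(d["position"])*[640,480],h))
    R=cv2.Rodrigues
    from scipy.spatial.transform import Rotation as Ro
    print(Ro.from_euler("xyz",arm.get_state()["ee_rot"]).as_matrix())
E
python3 m.py
```

```text
block top 3070 z 0.0498 [500.9 295.3] [179.5 121.7] 2.43
block scene 1745 z 0.0505 [500.4 294.6] [186.6 129.2] 3.17
vstand top 1384 z 0.0115 [461.7  59.9] [238.3 196.2] 89.35
vstand scene 954 z 0.0128 [482.6  39.8] [194.2 197.9] 74.6
warmer top 5039 z 0.0141 [ 545.9 -298.3] [289.9 234.7] 0.86
warmer scene 6436 z 0.017 [ 543.4 -298. ] [226.2 152.2] 9.39
combtops top 581 z 0.051 [ 544.1 -295.4] [217.1 115.4] 9.16
combtops scene 778 z 0.052 [ 543.6 -297.6] [205.  116.8] 9.68
control top 3776 z 0.0846 [803.1 -21.5] [239.6 204.8] 83.77
control scene 4378 z 0.0857 [806.4 -20.7] [240.4 209.9] 82.75
stylus top 410 z 0.0239 [615.8 -92.3] [183.   37.4] 15.2
stylus scene 536 z 0.0237 [611.5 -97.4] [176.1  26.4] 8.97
rod (0.565, 0.263) 290 [0.5623 0.2692] top 0.18673041159362982 rms 0.0018690085131038525
rod (0.563, 0.323) 293 [0.5592 0.3282] top 0.18663633293941423 rms 0.0019134328013080976
rod (0.504, 0.262) 280 [0.5028 0.2664] top 0.1867176451145099 rms 0.0018172516662228477
rod (0.444, 0.32) 122 [0.44   0.3234] top 0.09812978546651686 rms 0.0023325999300862895
rod (0.444, 0.26) 126 [0.4414 0.2621] top 0.098283661097956 rms 0.0022309248665721526
top cradle 0.86 [0.4538 0.0143 0.048 ]
top vstand 0.95 [0.4416 0.061  0.    ]
top block 0.81 [0.4983 0.3004 0.    ]
top warmer 0.69 [ 0.5391 -0.301   0.    ]
top control 0.86 [0.7042 0.0042 0.    ]
top stylus 0.91 [ 0.5369 -0.5424  0.014 ]
top stylus 0.81 [ 0.2245 -0.3499  0.014 ]
scene cradle 0.57 [0.4608 0.0026 0.048 ]
scene block 0.64 [0.4944 0.3009 0.    ]
scene block 0.25 [0.4102 0.0576 0.    ]
scene warmer 0.37 [0.4209 0.3581 0.    ]
scene control 0.92 [ 0.7066  0.0132 -0.    ]
scene control 0.53 [0.3956 0.396  0.    ]
scene stylus 0.9 [0.225  0.3082 0.014 ]
scene stylus 0.89 [ 0.539  -0.5363  0.014 ]
scene start_face 0.57 [0.7244 0.0067 0.05  ]
[[-0.     -0.3342 -0.9425]
 [-0.     -0.9425  0.3342]
 [-1.      0.     -0.    ]]
```

```bash
cat > m2.py <<'E'
from m import *
for n in P:
    w=C[n]
    d=[d for d in arm.masks_of(P[n],"vstand") if abs(np.nanmedian(w[d["mask"]][:,1])-.06)<.03][0]
    q=w[d["mask"]]; q=q[np.abs(q[:,2]-.012)<.006]
    r=cv2.minAreaRect((q[:,:2]*1000).astype(np.float32)); print(n,r)
    a=np.radians(90+0); 
    # jaw/cradle points
    q=w[(w[...,0]>.38)&(w[...,0]<.53)&(w[...,1]>-.04)&(w[...,1]<.16)&(w[...,2]>.03)]
    print("high",cv2.minAreaRect((q[:,:2]*1000).astype(np.float32)),len(q))
    # stylus by brown/non dark in region
    d=[d for d in arm.masks_of(P[n],"stylus") if np.hypot(*(np.nanmedian(w[d["mask"]],0)[:2]-[.58,-.1]))<.05]
    if d:
        q=w[d[0]["mask"]]; q=q[q[:,2]>.012]; 
        hnd=q[(q[:,2]>.019)]; print("stylus",cv2.minAreaRect((q[:,:2]*1000).astype(np.float32)),"handle",cv2.minAreaRect((hnd[:,:2]*1000).astype(np.float32)))
    q=w[(w[...,0]>.66)&(w[...,0]<.835)&(abs(w[...,1])<.15)&(abs(w[...,2]-.085)<.008)]
    print("control",cv2.minAreaRect((q[:,:2]*1000).astype(np.float32)))
    # in stand frame
    th=np.radians(105)
    X=np.array([np.cos(th),np.sin(th)])
    save(P[n],"cr_%s.png"%n,(200,225,280,290) if n=="top" else (320,165,405,250),6)
E
python3 m2.py; python3 -c "
import cv2,numpy as np
a=cv2.imread('pics/cr_top.png');b=cv2.imread('pics/cr_scene.png')
h=min(len(a),len(b));cv2.imwrite('pics/cr.png',np.hstack([cv2.resize(a,(400,325)),cv2.resize(b,(400,400))[:325]]))"
```

```text
top ((450.9265441894531, 62.633201599121094), (89.78910827636719, 148.27072143554688), 10.242903709411621)
high ((451.3582458496094, 60.295955657958984), (42.205047607421875, 116.3211441040039), 10.864158630371094) 852
stylus ((599.7637939453125, -98.49029541015625), (149.49815368652344, 21.130229949951172), 9.774663925170898) handle ((599.5313720703125, -98.47566986083984), (149.0447998046875, 21.022449493408203), 9.774663925170898)
control ((759.654296875, 2.5088348388671875), (200.79696655273438, 112.226318359375), 83.19992065429688)
scene ((440.3609313964844, 83.08514404296875), (114.90821838378906, 212.00518798828125), 23.419498443603516)
high ((450.4078369140625, 58.136329650878906), (45.588157653808594, 118.3212661743164), 10.412275314331055) 1009
stylus ((600.7499389648438, -99.17239379882812), (149.22073364257812, 24.187414169311523), 9.549470901489258) handle ((600.8446655273438, -99.16194915771484), (149.11282348632812, 24.14679718017578), 8.761002540588379)
control ((759.651123046875, 1.832366943359375), (205.1300048828125, 115.18687438964844), 83.20980834960938)
```

View pics/cr.png

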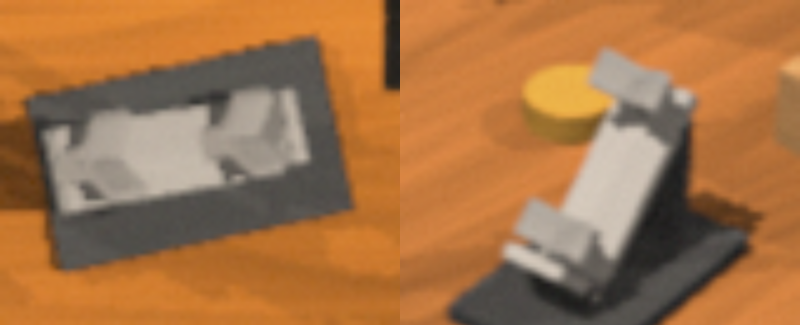

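```bash
cat > m3.py <<'E'
from m import *
th=np.radians(100.3); X=np.array([np.cos(th),np.sin(th)]); Y=np.array([-X[1],X[0]])
for n in P:
    w=C[n]; q=w[(w[...,0]>.38)&(w[...,0]<.53)&(w[...,1]>-.04)&(w[...,1]<.16)&(w[...,2]>.02)]
    d=q[:,:2]-[.4535,.0143]; s=d@X*1000; l=d@Y*1000; z=q[:,2]*1000-48
    u=(s+z)/2**.5; v=(z-s)/2**.5
    print(n,"lat extent high",np.percentile(l,[1,50,99]))
    for a in range(-20,135,5):
        m=(u>a)&(u<=a+5)
        if m.sum()<4: continue
        print(a,m.sum(), "".join(" %5.1f"%np.median(v[m&(abs(l-k)<2)]) if (m&(abs(l-k)<2)).sum() else "   -- " for k in range(-20,21,4)))
E
python3 m3.py
```

```text
top lat extent high [-25.9916  -5.452   14.4857]
-10 19    7.9   8.7   5.8   8.2   5.7   --    9.6   1.5   4.6   --    -- 
-5 62    3.6   3.2   3.6  -2.5  -1.7   5.8   2.5   9.2 -12.1   --    -- 
0 29    --   -1.8  -1.7  -5.7  -0.6   1.6   6.4   8.4 -25.5   --    -- 
5 44   -0.1  -0.8  -4.8  -8.7  -7.1  -3.1 -28.1 -30.6   1.2   2.2   -- 
10 40  -12.6  -1.1  -0.9  -8.1  -7.0  -1.6 -14.4  -9.7 -25.3   --    -- 
15 45  -26.4  -7.0  -6.0   --   -7.6  -2.9 -25.2   3.0 -11.2   --    -- 
20 86    3.4 -13.3 -19.6 -13.8 -15.5 -18.3  -0.9   0.5   2.5   --    -- 
25 40  -26.9 -28.2 -17.7 -24.5 -28.3 -28.8 -26.1 -29.1 -30.6   --    -- 
30 29  -31.5 -31.3 -29.9 -29.0 -25.1 -30.9 -29.7 -29.7 -31.7   --    -- 
35 25  -29.6 -29.3 -29.5 -28.4 -27.1 -27.6 -29.8 -29.3 -30.2   --    -- 
40 24  -27.8 -29.4 -29.4 -27.6 -27.2 -30.6 -28.5 -28.3 -29.0   --    -- 
45 30  -25.3 -27.8 -28.2 -27.4 -28.3 -28.8 -31.1 -28.5 -30.0 -79.9   -- 
50 28  -28.4 -28.4 -28.4 -29.2 -25.1 -28.3 -32.0 -28.7 -24.4 -89.1 -92.4
55 37  -27.2 -32.1 -27.7 -30.1 -29.2 -30.3 -29.3 -32.5 -27.3 -50.4   -- 
60 16  -26.5 -30.8 -32.6 -27.1
[... 1733 characters left out ...]
 -25.9 -28.1 -27.3 -29.2 -25.6 -25.5   -- 
65 46  -43.4 -42.6 -29.6 -28.6 -28.9 -27.4 -28.1 -25.7 -29.0 -29.1   -- 
70 46  -39.8 -27.7 -29.2 -25.8 -30.2 -27.8 -28.1 -26.0 -32.0 -32.0 -33.1
75 41  -39.1 -30.7 -28.7 -28.1 -27.4 -29.1 -29.7 -29.8 -28.6 -28.9   -- 
80 42  -29.8 -29.5 -29.5 -30.6 -26.5 -29.8 -28.4 -27.8 -27.1 -29.2   -- 
85 50  -25.8 -28.4 -27.5 -26.8 -27.0 -28.5 -28.6 -27.9 -28.6 -28.0   -- 
90 56  -36.7 -29.4 -22.9  -6.7  -7.7  -5.2  -1.0   1.6   6.2   3.6   -- 
95 52  -26.9 -11.8 -22.7  -4.3  -6.0  -0.7   0.2   2.2   6.9   5.5   -- 
100 46  -25.3   4.4 -27.1  -4.7  -7.8  -4.5   3.9   0.5   4.6   6.0   -- 
105 46  -26.3 -12.1 -22.6  -6.4  -7.2  -4.7   0.1   5.6   3.5   5.3   --
```

```bash
python3 -m inch '.77 -1 0 0 0 -1;.77 -1 0 0 0 -1;.77 -1 0 0 0 -1;.77 -1 0 0 0 -1;.77 -1 0 0 0 -1;.77 -1 0 0 0 -1;.77 -1 0 0 0 -1;.77 -1 0 0 0 -1;.77 -1 0 0 0 -1;.77 -1 0 0 0 -1;.77 -1 0 0 0 -1;.77 -1 0 0 0 -1' 0.4 25; python3 -m inch '0 -.3 0 0 0 0;0 0 0 0 0 0;0 0 0 0 0 0'
```

```text
t: 3.7
eef_pos: [0.5035, 0.2751, 0.2268]
ee_rot: [-0.993, 1.57, 0.758]
force: [0.5, -0.1, 0.6]
width: 0.0351
t: 4.08
eef_pos: [0.5025, 0.2678, 0.2267]
ee_rot: [-0.69, 1.57, 1.065]
force: [-0.6, 1.4, 0.2]
width: 0.0349
```

```bash
python3 -m inch '0 -.08 -.5 0 0 0;0 0 -.5 0 0 0;0 0 -.5 0 0 0;0 0 -.5 0 0 0;0 0 -.5 0 0 0;0 0 -.36 0 0 0;0 0 0 0 0 0'; python3 -m inch '0 0 0 0 0 0;0 0 0 0 0 0;0 0 0 0 0 0;0 0 0 0 0 0;0 0 0 0 0 0' 0 25; python3 -m inch '0 0 .5 0 0 0;0 0 .7 0 0 0;0 0 .8 0 0 0;0 0 1 0 0 0;0 0 1 0 0 0;0 0 1 0 0 0;0 0 .6 0 0 0;0 0 0 0 0 0;0 0 0 0 0 0'
```

```text
t: 4.95
eef_pos: [0.5025, 0.2644, 0.1398]
ee_rot: [2.16, 1.569, -2.37]
force: [-0.3, 0.0, 0.5]
width: 0.0353
t: 5.58
eef_pos: [0.5031, 0.265, 0.1413]
ee_rot: [-1.131, 1.57, 0.623]
force: [-0.2, -0.2, 4.2]
width: 0.0134
t: 6.7
eef_pos: [0.5023, 0.2645, 0.308]
ee_rot: [1.749, 1.57, -2.781]
force: [0.4, -0.9, -0.4]
width: 0.0136
```

```bash
python3 -m inch '-.2 -.69 -.2 -.984 -.179 0;-.2 -.69 -.2 -.984 -.179 0;-.2 -.69 -.2 -.984 -.179 0;-.2 -.69 -.2 -.984 -.179 0;-.2 -.69 -.2 -.984 -.179 0;-.2 -.69 -.2 -.984 -.179 0;-.2 -.69 -.2 -.984 -.179 0;-.2 -.69 -.2 -.984 -.179 0;-.2 -.69 -.2 -.984 -.179 0;0 0 0 0 0 0;0 0 0 0 0 0'
cat > s.py <<'E'
from h import *
from scipy.spatial.transform import Rotation as Ro
np.set_printoptions(precision=4,suppress=True)
s=arm.get_state(); M=Ro.from_euler("xyz",s["ee_rot"]).as_matrix()
print("q",s["q"],"w",s["width"],"F",s["force"]); print("tcp",s["eef_pos"],"\nx",M[:,0],"y",M[:,1])
O=np.array([.4593,.014,.048]); th=np.radians(100.3);c=.5**.5
B=np.array([[c*np.cos(th),c*np.sin(th),c],[-np.sin(th),np.cos(th),0],[-c*np.cos(th),-c*np.sin(th),c]])
print("cradle frame tcp mm",B@(s["eef_pos"]-O)*1000)
D=np.array([[0,0,-1]])
E
python3 s.py
python3 - <<'E'
from h import *
p=arm.grab_frame("scene"); save(p,"t1.png",(260,40,540,290),2.8)
E
```

```text
t: 8.07
eef_pos: [0.4492, 0.0792, 0.2548]
ee_rot: [3.139, 0.787, -1.39]
force: [-0.4, -0.3, -1.3]
width: 0.0136
q [ 1.0326  0.184  -0.6102  0.488  -1.4375 -1.0839] w 0.013550580977922057 F [-0.3743 -0.309  -1.2828]
tcp [0.4492 0.0792 0.2548] 
x [ 0.1267 -0.6944 -0.7084] y [-0.9834 -0.1814  0.0019]
cradle frame tcp mm [192.8867  -1.7262  99.5653]
```

View pics/t1.png

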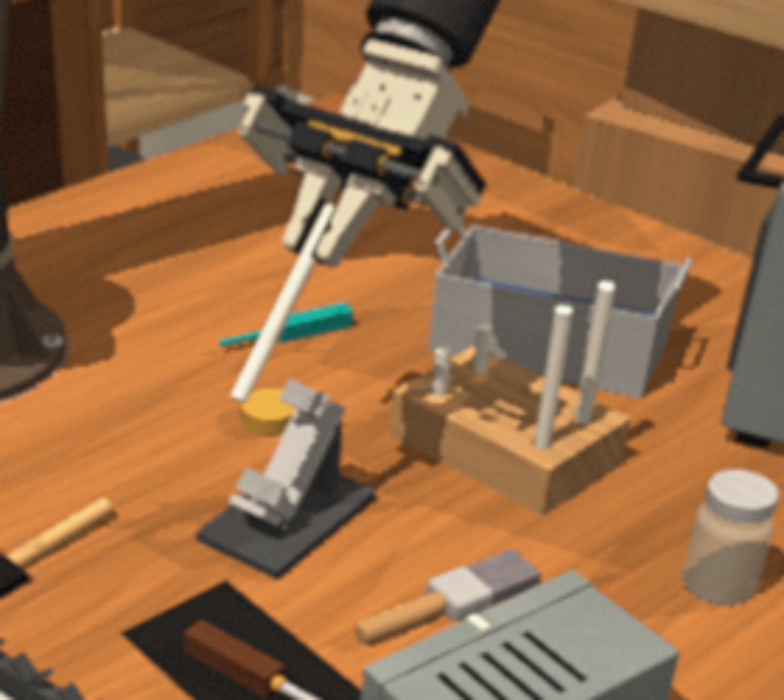

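```bash
cat > rod.py <<'E'
from h import *
from s import B,O,s,M
# rod points near the expected held/seated axis through tcp along tool x
import sys
for n in ("scene","top"):
    w=cloud(arm.grab_frame(n)).reshape(-1,3); w=w[~np.isnan(w[:,0])]
    d=(w-s["eef_pos"]); a=d@M[:,0]; r=np.linalg.norm(d-np.outer(a,M[:,0]),axis=1)
    k=w[(a>.01)&(a<.14)&(r<.016)]; c=(k-O)@B.T*1000
    if len(c)<20: print(n,len(c)); continue
    f=np.polyfit(c[:,0],c[:,1],1); g=np.polyfit(c[:,0],c[:,2],1)
    print(n,len(c),"u range",np.percentile(c[:,0],[1,99]),"lat slope",f[0],"at mean",np.polyval(f,c[:,0].mean()),"w slope",g[0],np.polyval(g,c[:,0].mean()))
E
python3 rod.py
```

```text
q [ 1.0325  0.1835 -0.6098  0.4881 -1.4376 -1.0841] w 0.013503405753202084 F [ 0.4913 -0.096  -0.2356]
tcp [0.4493 0.0793 0.255 ] 
x [ 0.127  -0.694  -0.7087] y [-0.9835 -0.1811  0.0012]
cradle frame tcp mm [193.1201  -1.8565  99.6927]
scene 323 u range [ 67.5954 181.6389] lat slope -0.001693806337647111 at mean -2.644178114684242 w slope 0.006136633223980469 104.14210359120257
top 271 u range [ 67.1447 182.5108] lat slope -0.00016046013411441138 at mean -1.1383497844518695 w slope 0.0030247527057579307 104.10366292937611
```

```bash
python3 -m inch '-.1 .24 -.5 0 0 0;0 0 -.7 0 0 0;0 0 -.7 0 0 0;0 0 -.7 0 0 0;0 0 -.43 0 0 0;0 0 0 0 0 0'; python3 -m inch '-.04 .22 -.23 0 0 0;-.04 .22 -.22 0 0 0;-.04 .22 -.22 0 0 0;0 0 0 0 0 0;0 0 0 0 0 0'; python3 s.py;  python3 -m inch '.013 -.07 -.07 0 0 0;.012 -.07 -.07 0 0 0;0 0 0 0 0 0;0 0 0 0 0 0'; python3 s.py
```

```text
t: 8.98
eef_pos: [0.4456, 0.0855, 0.1632]
ee_rot: [3.137, 0.784, -1.392]
force: [0.2, 0.6, -0.4]
width: 0.0134
t: 9.6
eef_pos: [0.4423, 0.1057, 0.1438]
ee_rot: [3.139, 0.786, -1.39]
force: [0.1, 0.5, 0.0]
width: 0.0134
q [ 1.0703  0.3403 -0.7023  0.4917 -1.2302 -1.2248] w 0.013391501187693926 F [0.0601 0.4692 0.0083]
tcp [0.4423 0.1057 0.1438] 
x [ 0.1269 -0.6955 -0.7073] y [-0.9834 -0.1813  0.0019]
cradle frame tcp mm [133.6691   0.3195   1.7493]
t: 10.1
eef_pos: [0.4429, 0.101, 0.1396]
ee_rot: [3.138, 0.785, -1.391]
force: [0.7, -1.4, -1.0]
width: 0.0134
q [ 1.0634  0.3431 -0.7134  0.4985 -1.217  -1.2287] w 0.013421660143197234 F [ 0.6854 -1.3965 -1.0038]
tcp [0.4429 0.101  0.1396] 
x [ 0.1262 -0.6959 -0.7069] y [-0.9835 -0.1806  0.0022]
cradle frame tcp mm [127.3592   0.5881   2.1236]
```

```bash
python3 -m inch '.005 0 -.06 0 0 0;0 0 0 0 0 0;0 0 0 0 0 0'; python3 -m inch '0 0 0 0 0 0;0 0 0 0 0 0;0 0 0 0 0 0;0 0 0 0 0 0' 0.4; python3 -m inch '-.06 .35 .35 0 0 0;-.06 .35 .35 0 0 0;-.06 .35 .35 0 0 0;-.06 .35 .35 0 0 0;-.06 .35 .35 0 0 0;-.06 .35 .35 0 0 0;0 0 0 0 0 0'; python3 s.py; python3 rod.py
python3 - <<'E'
from h import *
p=arm.grab_frame("scene"); save(p,"t2.png",(300,100,500,290),3)
E
```

```text
t: 10.48
eef_pos: [0.4434, 0.1015, 0.1381]
ee_rot: [3.139, 0.785, -1.39]
force: [0.6, 0.7, 3.4]
width: 0.0136
t: 10.98
eef_pos: [0.443, 0.1012, 0.1377]
ee_rot: [3.139, 0.785, -1.391]
force: [0.0, 0.1, -0.6]
width: 0.0349
t: 11.85
eef_pos: [0.4326, 0.1655, 0.2013]
ee_rot: [3.14, 0.787, -1.389]
force: [0.4, 0.2, 0.4]
width: 0.0351
q [ 1.1489  0.3166 -0.5464  0.4183 -1.4102 -1.1862] w 0.03506060586054792 F [0.4246 0.19   0.434 ]
tcp [0.4326 0.1655 0.2013] 
x [ 0.1277 -0.6946 -0.708 ] y [-0.9833 -0.1818  0.001 ]
cradle frame tcp mm [217.1738  -0.7733  -0.3728]
q [ 1.1489  0.3166 -0.5464  0.4183 -1.4102 -1.1862] w 0.03506060586054792 F [0.4246 0.19   0.434 ]
tcp [0.4326 0.1655 0.2013] 
x [ 0.1277 -0.6946 -0.708 ] y [-0.9833 -0.1818  0.001 ]
cradle frame tcp mm [217.1738  -0.7733  -0.3728]
scene 266 u range [ 78.0717 168.2426] lat slope -0.004003361464775076 at mean -0.5297207227766298 w slope 0.0195990481945107 4.654595073784945
top 283 u range [ 79.6126 171.6172] lat slope 0.0031998087619406587 at mean -0.028031026886596366 w slope 0.00916877425961 3.390668119940343
```

View pics/t2.png

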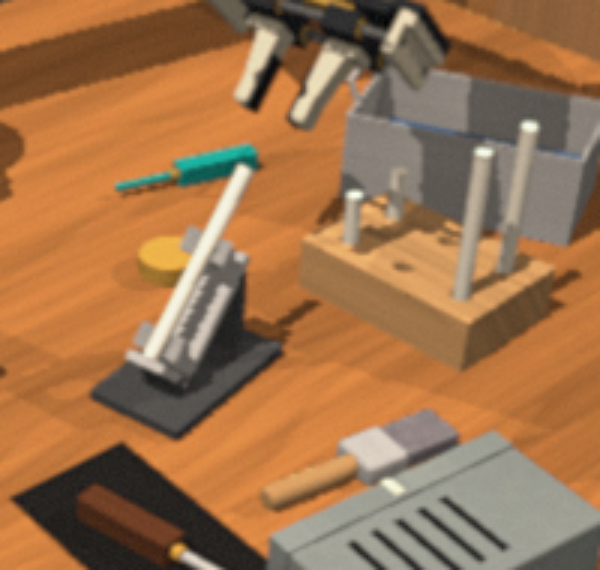

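```bash
python3 -m inch '0 0 .7 0 0 0;0 0 .7 .984 .179 0;0 0 .7 .984 .179 0;0 0 .7 .984 .179 0;0 0 .7 .984 .179 0;0 0 .7 .984 .179 0;0 0 0 .984 .179 0;.09 -.5 0 .984 .179 0;.09 -.5 0 .984 .179 0;.09 -.5 0 .984 .179 0' 0.5; python3 -m inch '.09 -.5 0 .984 .179 0;.09 -.5 0 .984 .179 0;.09 -.5 0 .984 .179 0;.09 -.5 0 .984 .179 0;.09 -.5 0 .984 .179 0;.09 -.5 0 .984 .179 0;.09 -.5 0 .984 .179 0;.09 -.5 0 .984 .179 0;.09 -.5 0 .984 .179 0;0 0 0 0 0 0;0 0 0 0 0 0;0 0 0 0 0 0'; python3 s.py
```

```text
t: 13.25
eef_pos: [0.44, 0.1184, 0.3265]
ee_rot: [-0.01, 1.568, 1.743]
force: [-0.4, 0.1, -0.3]
width: 0.0438
t: 14.75
eef_pos: [0.4645, -0.0151, 0.3273]
ee_rot: [-0.004, 0.786, 1.751]
force: [-0.3, 0.1, -0.9]
width: 0.0437
q [-0.2455  0.2083  0.0604 -0.7137 -1.7559  0.4157] w 0.043663373279594506 F [-0.302   0.139  -0.8698]
tcp [ 0.4645 -0.0151  0.3273] 
x [-0.1264  0.695  -0.7078] y [-0.9833 -0.1819 -0.0031]
cradle frame tcp mm [176.6071   0.0921 218.4022]
```

```bash
python3 -m inch '-.034 .185 -.8 0 0 0;-.034 .185 -.8 0 0 0;-.034 .185 -.8 0 0 0;-.034 .185 -.8 0 0 0;-.034 .185 -.8 0 0 0;-.034 .185 -.8 0 0 0;-.034 .185 -.8 0 0 0;-.034 .185 -.8 0 0 0;0 0 0 0 0 0;0 0 0 0 0 0'; python3 s.py; python3 -m inch '-.07 .38 -.39 0 0 0;-.07 .38 -.39 0 0 0;-.07 .38 -.39 0 0 0;-.07 .38 -.39 0 0 0;0 0 0 0 0 0;0 0 0 0 0 0'; python3 s.py
```

```text
t: 16.0
eef_pos: [0.457, 0.0288, 0.1359]
ee_rot: [-0.005, 0.786, 1.75]
force: [-0.5, 0.1, -0.4]
width: 0.0438
q [-0.176   0.3661 -0.1988 -0.7371 -1.3988  0.6425] w 0.04384315976423972 F [-0.4577  0.1255 -0.3856]
tcp [0.457  0.0288 0.1359] 
x [-0.1262  0.6951 -0.7078] y [-0.9832 -0.1822 -0.0036]
cradle frame tcp mm [72.7007 -0.407  51.5811]
t: 16.75
eef_pos: [0.4483, 0.0741, 0.088]
ee_rot: [-0.003, 0.786, 1.751]
force: [-0.5, 0.2, -0.2]
width: 0.044
q [-0.1056  0.4053 -0.2718 -0.787  -1.279   0.6779] w 0.04396706554097508 F [-0.5429  0.195  -0.2187]
tcp [0.4483 0.0741 0.088 ] 
x [-0.1268  0.6955 -0.7072] y [-0.9834 -0.1814 -0.0021]
cradle frame tcp mm [ 71.509    0.0194 -14.9516]
```

```bash
python3 -m inch '0 0 0 0 0 0;0 0 0 0 0 0;0 0 0 0 0 0;0 0 0 0 0 0;0 0 0 0 0 0' 0 25; python3 -m inch '.04 -.23 .235 0 0 0;.085 -.46 .47 0 0 0;.085 -.46 .47 0 0 0;.085 -.46 .47 0 0 0;.085 -.46 .47 0 0 0;0 0 0 0 0 0;0 0 0 0 0 0'; python3 s.py
```

```text
t: 17.38
eef_pos: [0.4486, 0.0741, 0.0881]
ee_rot: [-0.004, 0.786, 1.75]
force: [2.4, -0.3, 0.9]
width: 0.0133
t: 18.25
eef_pos: [0.4594, 0.0123, 0.1513]
ee_rot: [-0.003, 0.785, 1.75]
force: [-0.0, -0.3, 0.0]
width: 0.0133
q [-0.2025  0.3587 -0.1705 -0.7236 -1.4414  0.6332] w 0.013304511833581303 F [-0.0437 -0.3143  0.0136]
tcp [0.4594 0.0123 0.1513] 
x [-0.1264  0.6962 -0.7066] y [-0.9836 -0.1805 -0.0018]
cradle frame tcp mm [71.8581  0.2304 74.2179]
```

```bash
python3 -m inch '0 -.6 .9 0 0 0;0 -.8 .9 0 0 0;.5 -.9 .8 0 0 0;.5 -.9 .5 -.984 -.179 0;.5 -.9 0 -.984 -.179 0;.5 -.9 0 -.984 -.179 0;.5 -.9 0 -.984 -.179 0;.5 -.9 0 -.984 -.179 0;.5 -.9 0 -.984 -.179 0;.5 -.9 0 -.984 -.179 0;.5 -.9 0 -.984 -.179 0;.5 -.8 0 -.984 -.179 0'; python3 -m inch '.45 0 0 0 0 -.18;0 0 0 0 0 0;0 0 0 0 0 0'; python3 s.py
cat > wr.py <<'E'
from h import *
from s import s,M
Cw=np.array([.5437,-.2975]); y=np.radians(9.4); wx=np.array([np.cos(y),np.sin(y)]); wy=np.array([-wx[1],wx[0]])
d=s["eef_pos"][:2]-Cw; print("tcp in warmer mm",d@wx*1000,d@wy*1000)
for n in ("scene","top"):
    w=cloud(arm.grab_frame(n)).reshape(-1,3); w=w[~np.isnan(w[:,0])]
    g=s["eef_pos"]-.015*M[:,0]; ax=np.cross(M[:,0],M[:,1]); ax*=np.sign(ax[1])
    d=w-g; a=d@ax; r=np.linalg.norm(d-np.outer(a,ax),axis=1)
    k=(np.abs(a)<.14)&(r<.014)&(np.abs(a)>.018); k=w[k]; c=(k[:,:2]-Cw); X=c@wx*1000; Y=c@wy*1000
    if len(k)<20: print(n,len(k)); continue
    f=np.polyfit(Y,X,1); gz=np.polyfit(Y,k[:,2]*1000,1)
    print(n,len(k),"Y ends",np.percentile(Y,[1,99]),"x at mean",np.polyval(f,Y.mean()),"slopes deg",np.degrees(f[0]),np.degrees(gz[0]),"z",np.polyval(gz,Y.mean()))
E
python3 wr.py | tail -3
```

```text
t: 19.75
eef_pos: [0.6099, -0.2969, 0.2435]
ee_rot: [2.498, 1.569, -2.031]
force: [-1.1, 0.3, -1.5]
width: 0.0135
t: 20.12
eef_pos: [0.6229, -0.2964, 0.244]
ee_rot: [0.317, 1.569, 2.055]
force: [-0.3, -0.2, 0.2]
width: 0.0131
q [-0.1632  0.3746  0.0761 -0.0014 -1.2733  0.3306] w 0.013144534078791377 F [-0.2624 -0.1739  0.1925]
tcp [ 0.6229 -0.2964  0.244 ] 
x [-0.0008  0.0015 -1.    ] y [-0.9861 -0.1662  0.0005]
cradle frame tcp mm [ -98.0597 -105.4368  375.2459]
tcp in warmer mm 78.2900679383519 -11.878278898567745
scene 267 Y ends [-84.3016 -30.5642] x at mean 80.56368291699481 slopes deg 1.096698795844138 1.16100952813983 z 263.96524509363195
top 235 Y ends [13.3319 88.1482] x at mean 77.54721307772947 slopes deg -0.6568205586433795 -0.7829365181501473 z 263.16833596756607
```

```bash
python3 -m inch '0 -.04 -.9 0 0 0;0 0 -.9 0 0 0;0 0 -.9 0 0 0;0 0 -.9 0 0 0;0 0 -.9 0 0 0;0 0 -.9 0 0 0;0 0 -.7 0 0 0;0 0 -.4 0 0 0;0 0 0 0 0 0;0 0 0 0 0 0'; python3 wr.py;  python3 -m inch '0 0 -.1 0 0 0;0 0 -.1 0 0 0;0 0 0 0 0 0;0 0 0 0 0 0'
```

```text
t: 21.48
eef_pos: [0.6237, -0.2983, 0.0505]
ee_rot: [-2.045, 1.569, -0.307]
force: [1.0, -0.3, -1.4]
width: 0.0132
q [-0.1649  0.5264 -0.1507  0.0003 -0.8923  0.3319] w 0.013171507043501127 F [ 0.9627 -0.2578 -1.3573]
tcp [ 0.6237 -0.2983  0.0505] 
x [ 0.0014 -0.0004 -1.    ] y [-0.986  -0.1665 -0.0013]
cradle frame tcp mm [-236.2823 -105.8939  239.8075]
tcp in warmer mm 78.77796722590337 -13.83954493480347
scene 224 Y ends [-85.6762  84.2577] x at mean 79.93823583455656 slopes deg -0.7808492454045274 0.10145941022625113 z 70.95596883821476
top 169 Y ends [13.4421 83.6629] x at mean 78.09904166742021 slopes deg -1.044184352434278 -2.885333672081397 z 69.4033820678207
t: 22.08
eef_pos: [0.6231, -0.2981, 0.0434]
ee_rot: [1.949, 1.571, -2.596]
force: [-0.5, -0.3, -1.1]
width: 0.0133
```

```bash
python3 -m inch '0 0 -.09 0 0 0;0 0 -.09 0 0 0;0 0 0 0 0 0;0 0 0 0 0 0';python3 -m inch '0 0 0 0 0 0;0 0 0 0 0 0;0 0 0 0 0 0;0 0 0 0 0 0' 0.3;python3 -m inch '0 0 .3 0 0 0;0 0 .8 0 0 0;0 0 1 0 0 0;0 0 1 0 0 0;0 0 1 0 0 0;0 0 1 0 0 0;0 0 1 0 0 0;0 0 0 0 0 0;0 0 0 0 0 0' 0.3
python3 - <<'E'
from h import *
p=arm.grab_frame("scene"); save(p,"t3.png",(160,200,400,380),3)
E
```

```text
t: 22.58
eef_pos: [0.6231, -0.298, 0.038]
ee_rot: [-1.388, 1.571, 0.35]
force: [0.4, -0.2, -1.2]
width: 0.0132
t: 23.08
eef_pos: [0.623, -0.298, 0.038]
ee_rot: [-2.313, 1.571, -0.575]
force: [-0.7, 0.2, 0.6]
width: 0.026
t: 24.2
eef_pos: [0.6228, -0.2979, 0.2211]
ee_rot: [-0.509, 1.57, 1.228]
force: [0.2, 0.5, -0.0]
width: 0.0264
```

View pics/t3.png

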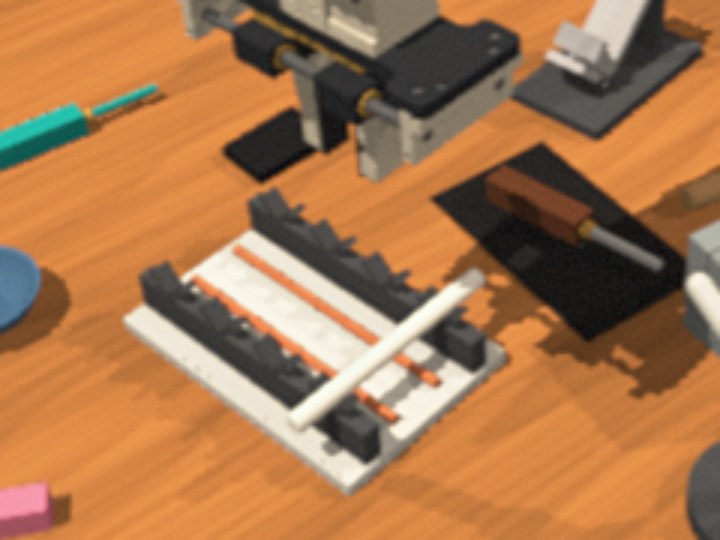

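```bash
python3 -m inch '-.1 .95 .15 0 0 .18;-.1 .95 .15 0 0 0;-.1 .95 .15 0 0 0;-.1 .95 .15 0 0 0;-.1 .95 .15 0 0 0;-.1 .95 .15 0 0 0;-.1 .95 .15 0 0 0;-.1 .95 .15 0 0 0;-.1 .95 .15 0 0 0;-.1 .95 0 0 0 0' 0.4; python3 -m inch '-.1 .95 0 0 0 0;-.1 .95 0 0 0 0;-.1 .95 0 0 0 0;-.1 .95 0 0 0 0;-.1 .95 0 0 0 0;-.1 .95 0 0 0 0;-.1 .95 0 0 0 0;-.1 .95 0 0 0 0;-.1 .95 0 0 0 0;-.1 .8 0 0 0 0;0 0 0 0 0 0;0 0 0 0 0 0'; python3 s.py
```

```text
t: 25.5
eef_pos: [0.5926, -0.0122, 0.2609]
ee_rot: [1.657, 1.57, -2.873]
force: [0.3, -0.2, -0.6]
width: 0.0354
t: 27.0
eef_pos: [0.5629, 0.2672, 0.2611]
ee_rot: [2.151, 1.57, -2.378]
force: [-0.2, -0.2, 0.3]
width: 0.0354
q [ 0.7561  0.2551 -0.0557  0.     -1.2609 -0.5731] w 0.0354452871548145 F [-0.2473 -0.25    0.2906]
tcp [0.5629 0.2672 0.2611] 
x [-0.0006 -0.0006 -1.    ] y [-0.9833 -0.182   0.0007]
cradle frame tcp mm [ 313.7559 -147.2061  -12.3619]
```

```bash
python3 -m inch '-.03 .04 -.8 0 0 0;0 0 -.7 0 0 0;0 0 -.7 0 0 0;0 0 -.7 0 0 0;0 0 -.6 0 0 0;0 0 -.5 0 0 0;0 0 0 0 0 0;0 0 0 0 0 0'; python3 -m inch '0 0 0 0 0 0;0 0 0 0 0 0;0 0 0 0 0 0;0 0 0 0 0 0;0 0 0 0 0 0' 0 25; python3 -m inch '0 0 .5 0 0 0;0 0 .7 0 0 0;0 0 .8 0 0 0;0 0 1 0 0 0;0 0 1 0 0 0;0 0 1 0 0 0;0 0 .6 0 0 0;0 0 0 0 0 0'; python3 -m inch '-.42 -.69 -.2 -.984 -.179 0;-.42 -.69 -.2 -.984 -.179 0;-.42 -.69 -.2 -.984 -.179 0;-.42 -.69 -.2 -.984 -.179 0;-.42 -.69 -.2 -.984 -.179 0;-.42 -.69 -.2 -.984 -.179 0;-.42 -.69 -.2 -.984 -.179 0;-.42 -.69 -.2 -.984 -.179 0;-.42 -.69 -.2 -.984 -.179 0;0 0 0 0 0 0;0 0 0 0 0 0'; python3 rod.py
```

```text
t: 28.0
eef_pos: [0.5626, 0.2687, 0.1422]
ee_rot: [-1.356, 1.57, 0.398]
force: [1.2, 0.3, 0.4]
width: 0.0349
t: 28.62
eef_pos: [0.5625, 0.2688, 0.1419]
ee_rot: [-1.298, 1.57, 0.456]
force: [-0.3, 0.1, 2.4]
width: 0.0135
t: 29.62
eef_pos: [0.5625, 0.2688, 0.3117]
ee_rot: [-1.072, 1.568, 0.682]
force: [0.0, 0.2, -1.0]
width: 0.0135
t: 31.0
eef_pos: [0.4492, 0.0831, 0.2556]
ee_rot: [3.139, 0.787, -1.39]
force: [0.7, -0.7, -0.4]
width: 0.0132
q [ 1.0373  0.1871 -0.6034  0.4851 -1.4423 -1.0851] w 0.013235750318258313 F [ 0.7038 -0.7    -0.3745]
tcp [0.4492 0.0831 0.2556] 
x [ 0.1269 -0.6944 -0.7083] y [-0.9834 -0.1814  0.0017]
cradle frame tcp mm [196.115   -2.3789  97.4447]
scene 322 u range [ 70.0305 184.9616] lat slope 0.0030902645983172288 at mean -3.306801553560753 w slope 0.002439352828480666 103.17474468186019
top 269 u range [ 71.8683 184.6959] lat slope 0.0007267429884317814 at mean -1.9096868023423461 w slope -0.0015847551168446713 102.94673408699026
```

```bash
python3 -m inch '-.1 .11 -.5 0 0 0;0 0 -.7 0 0 0;0 0 -.7 0 0 0;0 0 -.7 0 0 0;0 0 -.45 0 0 0;0 0 0 0 0 0'; python3 -m inch '-.04 .22 -.23 0 0 0;-.04 .22 -.22 0 0 0;-.04 .22 -.22 0 0 0;0 0 0 0 0 0;0 0 0 0 0 0';  python3 -m inch '.013 -.07 -.07 0 0 0;.012 -.07 -.07 0 0 0;0 0 0 0 0 0;0 0 0 0 0 0'; python3 s.py
```

```text
t: 31.85
eef_pos: [0.4455, 0.0853, 0.1633]
ee_rot: [3.137, 0.784, -1.392]
force: [-0.1, 0.3, 0.2]
width: 0.0132
t: 32.48
eef_pos: [0.4421, 0.1055, 0.1439]
ee_rot: [3.139, 0.785, -1.391]
force: [-0.4, 0.3, 0.3]
width: 0.0134
t: 32.98
eef_pos: [0.4429, 0.1011, 0.1397]
ee_rot: [3.139, 0.785, -1.391]
force: [0.4, 0.2, -0.3]
width: 0.0136
q [ 1.0636  0.3428 -0.7133  0.4984 -1.2173 -1.2287] w 0.013558333189212523 F [ 0.3712  0.2155 -0.2573]
tcp [0.4429 0.1011 0.1397] 
x [ 0.1263 -0.6958 -0.707 ] y [-0.9835 -0.1807  0.002 ]
cradle frame tcp mm [127.5331   0.5919   2.1849]
```

Same pose as the first time; repeat release, retreat, swing and side grasp.

```bash
python3 -m inch '.005 0 -.06 0 0 0;0 0 0 0 0 0;0 0 0 0 0 0'; python3 -m inch '0 0 0 0 0 0;0 0 0 0 0 0;0 0 0 0 0 0;0 0 0 0 0 0' 0.4; python3 -m inch '-.06 .35 .35 0 0 0;-.06 .35 .35 0 0 0;-.06 .35 .35 0 0 0;-.06 .35 .35 0 0 0;-.06 .35 .35 0 0 0;-.06 .35 .35 0 0 0;0 0 0 0 0 0'; python3 rod.py|tail -2; python3 -m inch '0 0 .7 0 0 0;0 0 .7 .984 .179 0;0 0 .7 .984 .179 0;0 0 .7 .984 .179 0;0 0 .7 .984 .179 0;0 0 .7 .984 .179 0;0 0 0 .984 .179 0;.09 -.5 0 .984 .179 0;.09 -.5 0 .984 .179 0;.09 -.5 0 .984 .179 0' 0.5; python3 -m inch '.09 -.5 0 .984 .179 0;.09 -.5 0 .984 .179 0;.09 -.5 0 .984 .179 0;.09 -.5 0 .984 .179 0;.09 -.5 0 .984 .179 0;.09 -.5 0 .984 .179 0;.09 -.5 0 .984 .179 0;.09 -.5 0 .984 .179 0;.09 -.5 0 .984 .179 0;0 0 0 0 0 0;0 0 0 0 0 0;0 0 0 0 0 0'; python3 s.py
```

```text
t: 33.35
eef_pos: [0.4434, 0.1019, 0.1385]
ee_rot: [3.14, 0.785, -1.389]
force: [-2.6, 4.4, 4.6]
width: 0.0135
t: 33.85
eef_pos: [0.443, 0.1012, 0.1378]
ee_rot: [3.139, 0.785, -1.391]
force: [-0.2, -0.3, -0.4]
width: 0.0348
t: 34.72
eef_pos: [0.4325, 0.1655, 0.2015]
ee_rot: [3.14, 0.787, -1.389]
force: [-0.3, -0.7, 1.0]
width: 0.0353
scene 268 u range [ 78.7445 168.7274] lat slope -0.0033530690855734444 at mean -0.6885851998770824 w slope -0.003738607879033556 4.649501052643633
top 281 u range [ 78.4091 171.1419] lat slope 0.002879213823071323 at mean -0.10872600995194587 w slope -0.006455964437646793 3.4718186737608607
t: 36.08
eef_pos: [0.4399, 0.1184, 0.3266]
ee_rot: [0.043, 1.568, 1.796]
force: [1.2, 0.4, -0.8]
width: 0.0438
t: 37.58
eef_pos: [0.4644, -0.0151, 0.3274]
ee_rot: [-0.004, 0.786, 1.751]
force: [-0.1, 0.6, 0.7]
width: 0.0438
q [-0.2456  0.2081  0.0604 -0.7137 -1.7561  0.4155] w 0.04380599718635784 F [-0.0881  0.5941  0.7467]
tcp [ 0.4644 -0.0151  0.3274] 
x [-0.1264  0.695  -0.7078] y [-0.9833 -0.1819 -0.003 ]
cradle frame tcp mm [176.6825   0.17   218.47  ]
```

```bash
python3 -m inch '-.034 .185 -.8 0 0 0;-.034 .185 -.8 0 0 0;-.034 .185 -.8 0 0 0;-.034 .185 -.8 0 0 0;-.034 .185 -.8 0 0 0;-.034 .185 -.8 0 0 0;-.034 .185 -.8 0 0 0;-.034 .185 -.8 0 0 0;0 0 0 0 0 0;0 0 0 0 0 0'; python3 -m inch '-.07 .38 -.39 0 0 0;-.07 .38 -.39 0 0 0;-.07 .38 -.39 0 0 0;-.07 .38 -.39 0 0 0;0 0 0 0 0 0;0 0 0 0 0 0'; python3 s.py|tail -1; python3 -m inch '0 0 0 0 0 0;0 0 0 0 0 0;0 0 0 0 0 0;0 0 0 0 0 0;0 0 0 0 0 0' 0 25; python3 -m inch '.04 -.23 .235 0 0 0;.085 -.46 .47 0 0 0;.085 -.46 .47 0 0 0;.085 -.46 .47 0 0 0;.085 -.46 .47 0 0 0;0 0 0 0 0 0;0 0 0 0 0 0'; python3 -m inch '0 -.6 .9 0 0 0;0 -.8 .9 0 0 0;.35 -.9 .8 0 0 0;.35 -.9 .5 -.984 -.179 0;.35 -.9 0 -.984 -.179 0;.35 -.9 0 -.984 -.179 0;.35 -.9 0 -.984 -.179 0;.35 -.9 0 -.984 -.179 0;.35 -.9 0 -.984 -.179 0;.35 -.9 0 -.984 -.179 0;.35 -.9 0 -.984 -.179 0;.35 -.9 0 -.984 -.179 0'; python3 -m inch '.24 -.22 0 0 0 -.18;0 0 0 0 0 0;0 0 0 0 0 0'; python3 wr.py
```

```text
t: 38.83
eef_pos: [0.457, 0.0288, 0.136]
ee_rot: [-0.005, 0.786, 1.75]
force: [-0.1, 0.5, 0.9]
width: 0.0435
t: 39.58
eef_pos: [0.4483, 0.0741, 0.0881]
ee_rot: [-0.003, 0.786, 1.751]
force: [-0.3, 0.0, -0.2]
width: 0.0439
cradle frame tcp mm [ 71.5846   0.1071 -14.8534]
t: 40.2
eef_pos: [0.4484, 0.0741, 0.0882]
ee_rot: [-0.004, 0.786, 1.75]
force: [-0.4, 0.1, 2.0]
width: 0.0131
t: 41.08
eef_pos: [0.4593, 0.0123, 0.1514]
ee_rot: [-0.002, 0.785, 1.751]
force: [-0.5, 0.5, -1.7]
width: 0.0132
t: 42.58
eef_pos: [0.5647, -0.2998, 0.2438]
ee_rot: [2.589, 1.569, -1.94]
force: [-0.1, -0.4, -0.2]
width: 0.0132
t: 42.95
eef_pos: [0.5716, -0.3061, 0.2442]
ee_rot: [0.254, 1.569, 1.992]
force: [-0.5, 0.2, -0.2]
width: 0.0129
q [-0.1922  0.3061 -0.0233 -0.0015 -1.2424  0.3595] w 0.012872000464992116 F [-0.4978  0.222  -0.2101]
tcp [ 0.5716 -0.3061  0.2442] 
x [-0.0007  0.0016 -1.    ] y [-0.9861 -0.166   0.0004]
cradle frame tcp mm [-98.1849 -53.2292 375.5975]
tcp in warmer mm 26.09412339021891 -13.035397816317138
scene 257 Y ends [-85.4006 -31.582 ] x at mean 28.439118530941332 slopes deg 1.6158138242205742 0.8154548530699195 z 264.4303382145404
top 233 Y ends [12.8225 84.8028] x at mean 25.585140416689196 slopes deg -0.8224353667088043 -1.0182629801603085 z 263.2686221042811
```

```bash
python3 -m inch '0 0 -.9 0 0 0;0 0 -.9 0 0 0;0 0 -.9 0 0 0;0 0 -.9 0 0 0;0 0 -.9 0 0 0;0 0 -.9 0 0 0;0 0 -.7 0 0 0;0 0 -.4 0 0 0;0 0 0 0 0 0';  python3 -m inch '0 0 -.1 0 0 0;0 0 -.1 0 0 0;0 0 -.1 0 0 0;0 0 -.09 0 0 0;0 0 0 0 0 0;0 0 0 0 0 0';python3 -m inch '0 0 0 0 0 0;0 0 0 0 0 0;0 0 0 0 0 0;0 0 0 0 0 0' 0.3;python3 -m inch '0 0 .3 0 0 0;0 0 .8 0 0 0;0 0 1 0 0 0;0 0 1 0 0 0;0 0 1 0 0 0;0 0 1 0 0 0;0 0 1 0 0 0;0 0 0 0 0 0;0 0 0 0 0 0'; python3 s.py
python3 - <<'E'
from h import *
p=arm.grab_frame("scene"); save(p,"t4.png",(160,140,480,380),2)
E
```

```text
t: 44.18
eef_pos: [0.5713, -0.3063, 0.049]
ee_rot: [1.1, 1.569, 2.838]
force: [-0.5, 0.0, -0.5]
width: 0.0131
t: 44.92
eef_pos: [0.5718, -0.3064, 0.038]
ee_rot: [-1.765, 1.571, -0.027]
force: [0.3, -0.1, 0.3]
width: 0.0132
t: 45.42
eef_pos: [0.5717, -0.3065, 0.0379]
ee_rot: [-2.927, 1.571, -1.189]
force: [-0.2, 1.1, 0.7]
width: 0.0258
t: 46.55
eef_pos: [0.5714, -0.3063, 0.2209]
ee_rot: [-0.513, 1.57, 1.225]
force: [-0.7, -0.2, 0.1]
width: 0.0264
q [-0.1919  0.3186 -0.0594 -0.0004 -1.1927  0.3589] w 0.02636327919224404 F [-0.7465 -0.1532  0.0597]
tcp [ 0.5714 -0.3063  0.2209] 
x [ 0.0001  0.0003 -1.    ] y [-0.9861 -0.1661 -0.0002]
cradle frame tcp mm [-114.7359  -53.0203  359.2365]
```

View pics/t4.png

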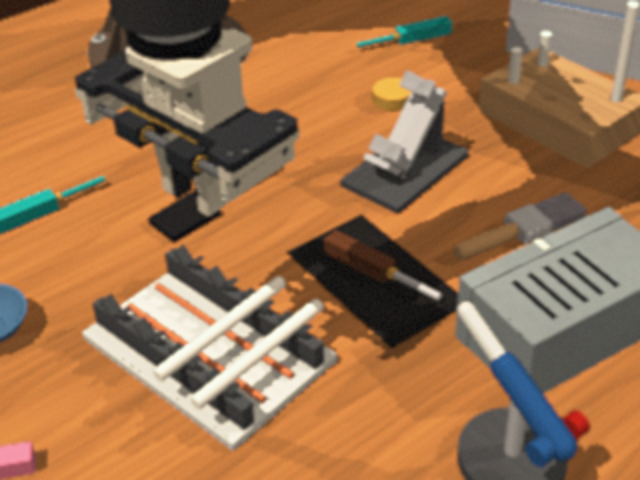

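```bash
python3 -m inch '-.02 .96 .15 0 0 .18;-.02 .96 .15 0 0 0;-.02 .96 .15 0 0 0;-.02 .96 .15 0 0 0;-.02 .96 .15 0 0 0;-.02 .96 .15 0 0 0;-.02 .96 .15 0 0 0;-.02 .96 .15 0 0 0;-.02 .96 .15 0 0 0;-.02 .96 0 0 0 0;-.02 .96 0 0 0 0;-.02 .96 0 0 0 0' 0.4; python3 -m inch '-.02 .96 0 0 0 0;-.02 .96 0 0 0 0;-.02 .96 0 0 0 0;-.02 .96 0 0 0 0;-.02 .96 0 0 0 0;-.02 .96 0 0 0 0;-.02 .96 0 0 0 0;-.02 .96 0 0 0 0;-.02 .96 0 0 0 0;-.02 .96 0 0 0 0;0 0 0 0 0 0;0 0 0 0 0 0'; python3 s.py
python3 - <<'E'
from m import *
c=(.5592,.328)
for n in P:
    q=box((c[0]-.025,c[1]-.025,.06),(c[0]+.03,c[1]+.025,.2),n)
    s=least_squares(lambda a:np.hypot(q[:,0]-a[0],q[:,1]-a[1])-.007,c,loss="soft_l1",f_scale=.002); print(n,len(q),s.x,q[:,2].max())
E
```

```text
t: 48.1
eef_pos: [0.5639, 0.04, 0.2604]
ee_rot: [1.722, 1.569, -2.807]
force: [1.1, 0.9, 0.5]
width: 0.0351
t: 49.6
eef_pos: [0.5584, 0.3276, 0.2611]
ee_rot: [2.215, 1.57, -2.314]
force: [-0.6, 0.0, -0.3]
width: 0.035
q [ 0.8314  0.2953 -0.0007 -0.     -1.2753 -0.648 ] w 0.03499853770233978 F [-0.5945  0.0106 -0.2814]
tcp [0.5584 0.3276 0.2611] 
x [-0.0004 -0.0004 -1.    ] y [-0.9832 -0.1823  0.0004]
cradle frame tcp mm [ 356.3125 -153.5323  -54.9492]
top 126 [0.5591 0.3289] 0.19029542723566695
scene 272 [0.5593 0.3285] 0.1869430969710244
```

```bash
python3 -m inch '.03 .03 -.8 0 0 0;0 0 -.7 0 0 0;0 0 -.7 0 0 0;0 0 -.7 0 0 0;0 0 -.6 0 0 0;0 0 -.5 0 0 0;0 0 0 0 0 0;0 0 0 0 0 0'; python3 -m inch '0 0 0 0 0 0;0 0 0 0 0 0;0 0 0 0 0 0;0 0 0 0 0 0;0 0 0 0 0 0' 0 25; python3 -m inch '0 0 .5 0 0 0;0 0 .7 0 0 0;0 0 .8 0 0 0;0 0 1 0 0 0;0 0 1 0 0 0;0 0 1 0 0 0;0 0 .6 0 0 0;0 0 0 0 0 0'; python3 -m inch '-.41 -.91 -.2 -.984 -.179 0;-.41 -.91 -.2 -.984 -.179 0;-.41 -.91 -.2 -.984 -.179 0;-.41 -.91 -.2 -.984 -.179 0;-.41 -.91 -.2 -.984 -.179 0;-.41 -.91 -.2 -.984 -.179 0;-.41 -.91 -.2 -.984 -.179 0;-.41 -.91 -.2 -.984 -.179 0;-.41 -.91 -.2 -.984 -.179 0;0 0 0 0 0 0;0 0 0 0 0 0'; python3 rod.py
```

```text
t: 50.7
eef_pos: [0.5598, 0.3283, 0.142]
ee_rot: [-1.276, 1.57, 0.477]
force: [0.3, -0.1, 0.6]
width: 0.0355
t: 51.32
eef_pos: [0.5597, 0.3282, 0.1418]
ee_rot: [-1.19, 1.57, 0.564]
force: [-0.1, -0.3, 1.8]
width: 0.0134
t: 52.32
eef_pos: [0.5596, 0.3283, 0.3108]
ee_rot: [-0.928, 1.568, 0.826]
force: [0.3, -0.1, -0.6]
width: 0.0139
t: 53.7
eef_pos: [0.4489, 0.0828, 0.255]
ee_rot: [3.138, 0.786, -1.391]
force: [1.2, 0.3, -0.5]
width: 0.0136
q [ 1.0376  0.1878 -0.6046  0.485  -1.4419 -1.0857] w 0.01358441170229664 F [ 1.2186  0.2711 -0.5417]
tcp [0.4489 0.0828 0.255 ] 
x [ 0.1265 -0.6952 -0.7076] y [-0.9834 -0.1814  0.0024]
cradle frame tcp mm [195.5923  -2.0555  97.1957]
scene 321 u range [ 70.2189 184.7132] lat slope 0.00556099628417737 at mean -2.9541168373178808 w slope 0.004660441591560009 102.4763938859354
top 272 u range [ 71.5371 184.6377] lat slope -0.0025340579516333456 at mean -1.6372213663924642 w slope -5.671101448808554e-05 102.36157086437301
```

```bash
python3 -m inch '-.09 .12 -.5 0 0 0;0 0 -.7 0 0 0;0 0 -.7 0 0 0;0 0 -.7 0 0 0;0 0 -.43 0 0 0;0 0 0 0 0 0'; python3 -m inch '-.04 .22 -.23 0 0 0;-.04 .22 -.22 0 0 0;-.04 .22 -.22 0 0 0;0 0 0 0 0 0;0 0 0 0 0 0';  python3 -m inch '.013 -.07 -.07 0 0 0;.012 -.07 -.07 0 0 0;0 0 0 0 0 0;0 0 0 0 0 0'; python3 s.py |tail -1;python3 -m inch '.005 0 -.06 0 0 0;0 0 0 0 0 0;0 0 0 0 0 0'; python3 -m inch '0 0 0 0 0 0;0 0 0 0 0 0;0 0 0 0 0 0;0 0 0 0 0 0' 0.4; python3 -m inch '-.06 .35 .35 0 0 0;-.06 .35 .35 0 0 0;-.06 .35 .35 0 0 0;-.06 .35 .35 0 0 0;-.06 .35 .35 0 0 0;-.06 .35 .35 0 0 0;0 0 0 0 0 0'; python3 rod.py|tail -3
```

```text
t: 54.55
eef_pos: [0.4458, 0.0857, 0.1638]
ee_rot: [3.137, 0.784, -1.392]
force: [-0.8, 0.2, -0.3]
width: 0.014
t: 55.18
eef_pos: [0.4424, 0.1058, 0.1444]
ee_rot: [3.139, 0.785, -1.391]
force: [0.3, 0.7, 1.0]
width: 0.0137
t: 55.68
eef_pos: [0.4432, 0.1015, 0.1402]
ee_rot: [3.139, 0.785, -1.391]
force: [0.7, -0.1, -0.4]
width: 0.0132
cradle frame tcp mm [128.0899   0.2216   2.3146]
t: 56.05
eef_pos: [0.4434, 0.1018, 0.1384]
ee_rot: [3.139, 0.785, -1.39]
force: [-0.9, 0.1, -0.0]
width: 0.0134
t: 56.55
eef_pos: [0.4433, 0.1014, 0.1384]
ee_rot: [3.139, 0.785, -1.391]
force: [-0.1, -0.0, -0.3]
width: 0.0345
t: 57.42
eef_pos: [0.4327, 0.1658, 0.2019]
ee_rot: [3.14, 0.787, -1.389]
force: [-0.0, -0.1, 0.5]
width: 0.0346
cradle frame tcp mm [217.787   -1.0105  -0.1099]
scene 263 u range [ 78.6976 168.4969] lat slope 0.016166655781335207 at mean -1.0173523768317847 w slope 0.0009860997140404726 4.964366751792684
top 285 u range [ 78.8464 172.0609] lat slope 0.014637471423103362 at mean -0.28876501952347255 w slope 0.014238003120010438 3.572224646100292
```

```bash
python3 -m inch '0 0 .7 0 0 0;0 0 .7 .984 .179 0;0 0 .7 .984 .179 0;0 0 .7 .984 .179 0;0 0 .7 .984 .179 0;0 0 .7 .984 .179 0;0 0 0 .984 .179 0;.09 -.5 0 .984 .179 0;.09 -.5 0 .984 .179 0;.09 -.5 0 .984 .179 0' 0.5; python3 -m inch '.09 -.5 0 .984 .179 0;.09 -.5 0 .984 .179 0;.09 -.5 0 .984 .179 0;.09 -.5 0 .984 .179 0;.09 -.5 0 .984 .179 0;.09 -.5 0 .984 .179 0;.09 -.5 0 .984 .179 0;.09 -.5 0 .984 .179 0;.09 -.5 0 .984 .179 0;0 0 0 0 0 0;0 0 0 0 0 0;0 0 0 0 0 0'; python3 -m inch '-.034 .185 -.8 0 0 0;-.034 .185 -.8 0 0 0;-.034 .185 -.8 0 0 0;-.034 .185 -.8 0 0 0;-.034 .185 -.8 0 0 0;-.034 .185 -.8 0 0 0;-.034 .185 -.8 0 0 0;-.034 .185 -.8 0 0 0;0 0 0 0 0 0;0 0 0 0 0 0'; python3 s.py|tail -1; python3 -m inch '-.07 .38 -.39 0 0 0;-.07 .38 -.39 0 0 0;-.07 .38 -.39 0 0 0;-.07 .38 -.39 0 0 0;0 0 0 0 0 0;0 0 0 0 0 0'; python3 s.py|tail -1
```

```text
t: 58.78
eef_pos: [0.4401, 0.1187, 0.327]
ee_rot: [0.056, 1.568, 1.809]
force: [0.7, -1.1, -0.8]
width: 0.0438
t: 60.28
eef_pos: [0.4647, -0.0148, 0.3279]
ee_rot: [-0.004, 0.786, 1.751]
force: [-0.2, 0.4, 0.2]
width: 0.0437
t: 61.52
eef_pos: [0.4572, 0.0291, 0.1365]
ee_rot: [-0.005, 0.786, 1.751]
force: [-0.4, -0.1, 0.2]
width: 0.0437
cradle frame tcp mm [73.3153 -0.6094 51.7936]
t: 62.28
eef_pos: [0.4485, 0.0744, 0.0886]
ee_rot: [-0.003, 0.786, 1.751]
force: [-0.4, -0.4, 0.5]
width: 0.0437
cradle frame tcp mm [ 72.0814  -0.1591 -14.7334]
```

```bash
python3 -m inch '0 0 0 0 0 0;0 0 0 0 0 0;0 0 0 0 0 0;0 0 0 0 0 0;0 0 0 0 0 0' 0 25; python3 -m inch '.04 -.23 .235 0 0 0;.085 -.46 .47 0 0 0;.085 -.46 .47 0 0 0;.085 -.46 .47 0 0 0;.085 -.46 .47 0 0 0;0 0 0 0 0 0;0 0 0 0 0 0'; python3 -m inch '0 -.6 .9 0 0 0;0 -.8 .9 0 0 0;.17 -.9 .8 0 0 0;.17 -.9 .5 -.984 -.179 0;.17 -.9 0 -.984 -.179 0;.17 -.9 0 -.984 -.179 0;.17 -.9 0 -.984 -.179 0;.17 -.9 0 -.984 -.179 0;.17 -.9 0 -.984 -.179 0;.17 -.9 0 -.984 -.179 0;.17 -.9 0 -.984 -.179 0;.17 -.9 0 -.984 -.179 0'; python3 -m inch '.33 -.51 0 0 0 -.18;0 0 0 0 0 0;0 0 0 0 0 0'; python3 wr.py
```

```text
t: 62.9
eef_pos: [0.4486, 0.0744, 0.0887]
ee_rot: [-0.004, 0.786, 1.75]
force: [1.1, -0.7, 1.4]
width: 0.0131
t: 63.78
eef_pos: [0.4595, 0.0126, 0.1519]
ee_rot: [-0.002, 0.785, 1.751]
force: [0.6, 0.2, -0.8]
width: 0.0134
t: 65.28
eef_pos: [0.5108, -0.2996, 0.2443]
ee_rot: [2.651, 1.569, -1.878]
force: [0.1, -0.0, 0.4]
width: 0.0129
t: 65.65
eef_pos: [0.5206, -0.3147, 0.2444]
ee_rot: [0.393, 1.569, 2.13]
force: [-1.2, 0.6, -0.7]
width: 0.0131
q [-0.2238  0.2403 -0.1131 -0.0015 -1.2188  0.3907] w 0.013140944944643159 F [-1.1846  0.5937 -0.6976]
tcp [ 0.5206 -0.3147  0.2444] 
x [-0.001   0.0016 -1.    ] y [-0.9862 -0.1657  0.0007]
cradle frame tcp mm [-97.56    -1.5901 375.272 ]
tcp in warmer mm -25.549083747658504 -13.174561869427702
scene 245 Y ends [-85.9166 -32.9192] x at mean -23.090796884329077 slopes deg 1.519999666750957 1.1775018755335105 z 263.43509691235676
top 239 Y ends [11.9015 84.1832] x at mean -26.154697286731025 slopes deg -0.49633307027956725 -0.7414683616567155 z 263.8271877700705
```

Place it, then back off towards the mat side, and measure stylus, box and rods.

```bash
python3 -m inch '0 0 -.9 0 0 0;0 0 -.9 0 0 0;0 0 -.9 0 0 0;0 0 -.9 0 0 0;0 0 -.9 0 0 0;0 0 -.9 0 0 0;0 0 -.7 0 0 0;0 0 -.4 0 0 0;0 0 0 0 0 0';  python3 -m inch '0 0 -.1 0 0 0;0 0 -.1 0 0 0;0 0 -.1 0 0 0;0 0 -.09 0 0 0;0 0 0 0 0 0;0 0 0 0 0 0';python3 -m inch '0 0 0 0 0 0;0 0 0 0 0 0;0 0 0 0 0 0;0 0 0 0 0 0' 0.3;python3 -m inch '0 0 .3 0 0 0;0 0 .8 0 0 0;0 0 1 0 0 0;0 0 1 0 0 0;0 0 1 0 0 0;0 0 1 0 0 0;0 0 1 0 0 0;-.9 0 0 0 0 0;-.9 0 0 0 0 0;0 0 0 0 0 0;0 0 0 0 0 0' ; python3 m2.py
python3 - <<'E'
from h import *
import cv2
for n,c in (("top",(250,90,430,270)),("scene",(190,190,510,390))):
    p=arm.grab_frame(n); save(p,"e_%s.png"%n,c,2.4)
E
python3 s.py | tail -4
```

```text
t: 66.88
eef_pos: [0.5203, -0.3147, 0.0495]
ee_rot: [1.088, 1.569, 2.826]
force: [-0.7, -0.1, -0.2]
width: 0.0132
t: 67.62
eef_pos: [0.5207, -0.3148, 0.0383]
ee_rot: [-2.351, 1.571, -0.613]
force: [0.0, 0.5, -1.0]
width: 0.0137
t: 68.12
eef_pos: [0.5207, -0.3149, 0.0384]
ee_rot: [-2.105, 1.571, -0.367]
force: [0.4, 0.0, -0.1]
width: 0.0259
t: 69.5
eef_pos: [0.467, -0.315, 0.2221]
ee_rot: [-2.102, 1.57, -0.364]
force: [0.8, 0.1, -0.1]
width: 0.0263
top ((450.65838623046875, 62.991966247558594), (90.177734375, 150.5209503173828), 10.954195022583008)
high ((451.2236022949219, 60.53070831298828), (42.292686462402344, 117.063720703125), 10.664555549621582) 850
control ((759.002197265625, 2.7801055908203125), (200.77699279785156, 113.39356231689453), 82.55416870117188)
scene ((439.8625183105469, 86.22415161132812), (118.92622375488281, 218.14637756347656), 22.844722747802734)
high ((451.0128479003906, 58.15162658691406), (44.25239944458008, 116.0997543334961), 10.05712604522705) 1016
stylus ((577.8887939453125, -91.39739227294922), (150.69961547851562, 28.48851776123047), 9.800400733947754) handle ((577.7821044921875, -91.41581726074219), (150.48312377929688, 28.48851776123047), 9.800400733947754)
control ((761.1212158203125, 1.1872406005859375), (205.95213317871094, 114.19291687011719), 82.70032501220703)
q [-0.2457  0.1795 -0.2466  0.     -1.1451  0.4129] w 0.02657488550328514 F [-0.0075 -0.633   0.5597]
tcp [ 0.4668 -0.3148  0.2211] 
x [-0.0004  0.0001 -1.    ] y [-0.986  -0.1665  0.0004]
cradle frame tcp mm [-107.3278   51.3798  352.0725]
```

View pics/e_scene.png

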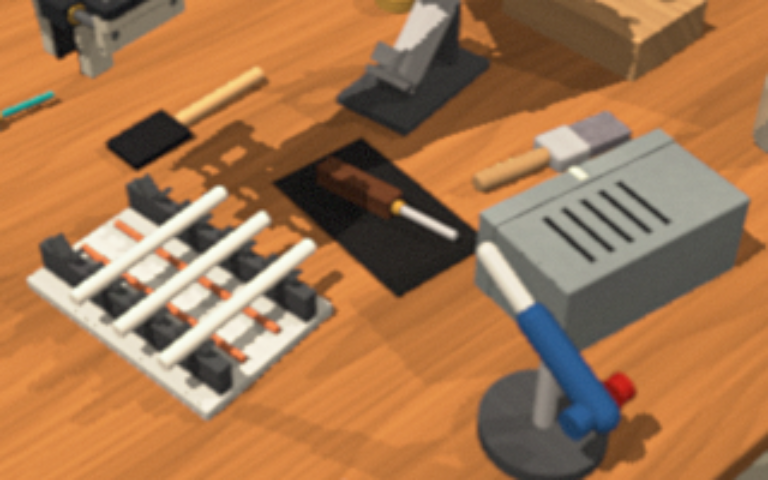

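View pics/e_top.png

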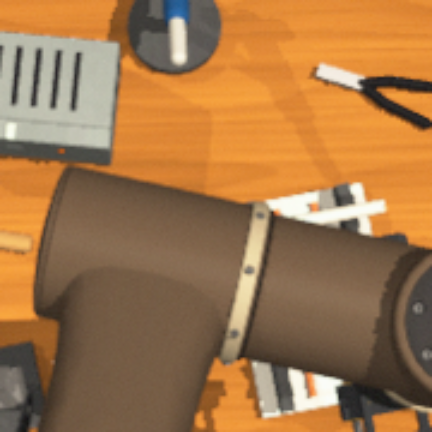

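```bash
python3 -m inch '0 .95 .1 0 0 1;0 .95 .1 0 0 1;0 .95 .1 0 0 1;0 .95 .1 0 0 1;0 .95 .1 0 0 1;0 .95 .1 0 0 1;0 .95 .1 0 0 1;0 .95 .1 0 0 1;0 .95 .1 0 0 1' 0.6 40; python3 -m inch '0 .95 0 0 0 1;0 .95 0 0 0 1;0 .95 0 0 0 1;0 .95 0 0 0 1;0 .95 0 0 0 1;0 .95 0 0 0 1;0 .95 0 0 0 1;0 .95 0 0 0 1;0 .95 0 0 0 1;0 0 0 0 0 0;0 0 0 0 0 0';  python3 m2.py | grep -v -i -e high
python3 - <<'E'
from h import *
p=arm.grab_frame("top"); save(p,"f_top.png",(210,90,450,270),3)
E
python3 s.py | tail -4
```

```text
t: 71.03
eef_pos: [0.4667, -0.0574, 0.2485]
ee_rot: [-2.486, 1.571, 0.041]
force: [0.6, 0.1, 0.1]
width: 0.0526
t: 72.4
eef_pos: [0.4665, 0.1979, 0.2481]
ee_rot: [0.617, 1.57, -2.358]
force: [-0.4, 0.2, 0.0]
width: 0.0523
top ((450.4193115234375, 63.92997741699219), (89.9808120727539, 152.21424865722656), 10.851244926452637)
stylus ((577.4916381835938, -87.80703735351562), (150.31097412109375, 21.82948112487793), 12.458738327026367) handle ((574.6700439453125, -88.4568862915039), (144.52145385742188, 21.786405563354492), 12.451123237609863)
control ((759.4039916992188, 2.6816024780273438), (201.232421875, 112.17256927490234), 82.98214721679688)
scene ((439.76751708984375, 85.5089111328125), (117.70648956298828, 217.77517700195312), 22.797866821289062)
stylus ((577.4799194335938, -88.40943908691406), (151.43197631835938, 26.469436645507812), 12.332179069519043) handle ((577.1260986328125, -87.26871490478516), (151.4947052001953, 26.06496810913086), 13.450031280517578)
control ((760.8037109375, 3.10015869140625), (207.4129638671875, 113.39055633544922), 82.83930206298828)
q [ 0.7888  0.0646 -0.317   0.     -1.1889  0.9483] w 0.0526319003559045 F [-0.4661  0.1131 -0.3649]
tcp [0.4667 0.1977 0.2484] 
x [ 0.0002  0.0002 -1.    ] y [ 0.1656 -0.9862 -0.0001]
cradle frame tcp mm [268.6238 -40.1462  14.8408]
```

View pics/f_top.png

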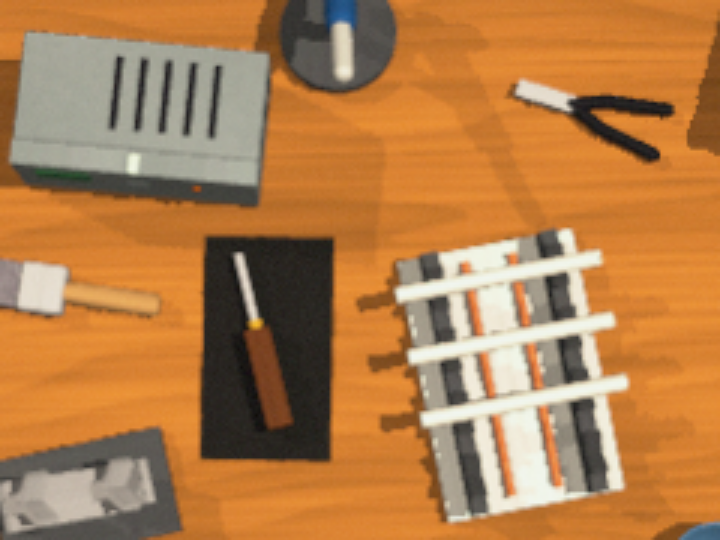

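Run:
```python
from m import *
p=P["top"]; print("tick",ray(p,(254.7,144.3),.085),"handle c",ray(p,(299.7,215.7),.025))
f=p["frame"].astype(int); w=C["top"]
m=(f[...,0]>f[...,2]+30)&(w[...,0]>.49)&(w[...,0]<.65)&(w[...,1]>-.14)&(w[...,1]<-.045)&(w[...,2]>.015)
print("brown",m.sum(),cv2.minAreaRect((w[m][:,:2]*1000).astype(np.float32)),np.median(w[m],0))
for n in P:
    q=C[n]; k=q[(q[...,0]>.67)&(q[...,0]<.84)&(abs(q[...,1])<.13)&(q[...,2]>.078)&(q[...,2]<.09)]
    for y in (-.08,-.04,0,.04,.08):
        t=k[abs(k[:,1]-y)<.008]; print(n,y,"front x",np.percentile(t[:,0],[1,3,99]),end=";")
    s=q[(q[...,0]>.67)&(q[...,0]<.74)&(abs(q[...,1])<.08)&(q[...,2]>.015)&(q[...,2]<.07)]
    if len(s)>30: print("\nface",len(s),np.polyfit(s[:,1],s[:,0],1))
    for d in arm.place_of(p if n=="top" else P[n],"start_face")[:2]: print("\nsf",n,d["confidence"],ray(P[n],np.array(d["position"])*[640,480],.05))
    # white tick
    f=P[n]["frame"].astype(int); m=(f.min(-1)>200)&(abs(q[...,2]-.085)<.012)&(q[...,0]>.67)&(q[...,0]<.76)&(abs(q[...,1])<.1)
    if m.sum(): print("tick px",n,m.sum(),np.median(q[m],0))
```

```text
tick [0.7137 0.0075 0.085 ] handle c [ 0.5438 -0.0953  0.025 ]
brown 306 ((549.2994384765625, -93.73435974121094), (93.34383392333984, 21.239625930786133), 12.476306915283203) [ 0.5476 -0.0941  0.0245]
top -0.08 front x [0.6963 0.698  0.8029];top -0.04 front x [0.7017 0.7039 0.8078];top 0 front x [0.7054 0.7073 0.8127];top 0.04 front x [0.7086 0.7107 0.8182];top 0.08 front x [0.7139 0.717  0.8237];
face 270 [0.1026 0.7049]

sf top 0.66 [0.7186 0.0124 0.05  ]
tick px top 15 [0.7145 0.0091 0.0851]
scene -0.08 front x [0.6954 0.6979 0.8064];scene -0.04 front x [0.7002 0.7024 0.8115];scene 0 front x [0.7052 0.7079 0.8166];scene 0.04 front x [0.7107 0.7144 0.8213];scene 0.08 front x [0.7163 0.7186 0.8256];
sf scene 0.95 [0.7261 0.0059 0.05  ]
tick px scene 14 [0.7131 0.0087 0.0864]
```

```bash
python3 -m inch '.26 -.97 0 0 0 .58;.26 -.97 0 0 0 0;.26 -.97 0 0 0 0;.26 -.97 0 0 0 0;.26 -.97 0 0 0 0;.26 -.97 0 0 0 0;.26 -.97 -.5 0 0 0;.26 -.97 -.8 0 0 0;.26 -.97 -.9 0 0 0;.26 -.97 -.9 0 0 0;0 0 -.9 0 0 0;0 0 -.9 0 0 0'; python3 -m inch '0 0 -.9 0 0 0;0 0 -.8 0 0 0;0 0 -.5 0 0 0;0 0 0 0 0 0;0 0 0 0 0 0'; python3 s.py | tail -4;  python3 m2.py | grep stylus
```

```text
t: 74.45
eef_pos: [0.5447, -0.0934, 0.1003]
ee_rot: [0.3, 1.571, -2.625]
force: [0.5, 0.0, -0.1]
width: 0.0524
t: 75.08
eef_pos: [0.5453, -0.0928, 0.0361]
ee_rot: [2.931, 1.57, 0.008]
force: [-0.1, -0.2, 0.7]
width: 0.0526
q [ 0.1857  0.3598 -0.4886  0.0003 -0.7213  1.6028] w 0.052600363025633826 F [-0.1331 -0.1974  0.7143]
tcp [ 0.5453 -0.0928  0.0361] 
x [ 0.0012  0.     -1.    ] y [ 0.2162 -0.9763  0.0002]
cradle frame tcp mm [-93.5878 -65.5563  76.759 ]
stylus ((592.5155639648438, -92.49473571777344), (122.49911499023438, 36.99513626098633), 11.5405912399292) handle ((592.5155639648438, -92.49473571777344), (122.49911499023438, 36.99513626098633), 11.5405912399292)
```

```bash
python3 -m inch '0 -.07 -.5 0 0 0;0 0 -.3 0 0 0;0 0 -.18 0 0 0;0 0 0 0 0 0;0 0 0 0 0 0'; python3 -m inch '0 0 0 0 0 0;0 0 0 0 0 0;0 0 0 0 0 0;0 0 0 0 0 0;0 0 0 0 0 0' 0 40; python3 -m inch '0 0 .4 0 0 0;0 0 .6 0 0 0;0 0 .5 0 0 0;0 0 0 0 0 0;0 0 0 0 0 0'
cat > st.py <<'E'
from h import *
from s import s,M
t=s["eef_pos"]; d=M[:,1]*-1; ax=np.cross(M[:,0],M[:,1]); ax*=np.sign(ax[0])
print("ax",ax)
for n in ("scene","top"):
    w=cloud(arm.grab_frame(n)).reshape(-1,3); w=w[~np.isnan(w[:,0])]
    e=w-t; a=e@ax; l=e@d; z=e[:,2]
    k=(a>.045)&(a<.125)&(abs(l)<.012)&(z>-.006)&(z<.022)
    if k.sum()<8: print(n,k.sum()); continue
    print(n,k.sum(),"along",np.percentile(a[k],[1,99])*1000,"lat fit",np.polyfit(a[k],l[k]*1000,1),"z fit",np.polyfit(a[k],z[k]*1000,1))
E
python3 st.py
```

```text
t: 76.0
eef_pos: [0.5448, -0.095, 0.006]
ee_rot: [2.466, 1.571, -0.458]
force: [0.1, 0.8, -0.3]
width: 0.0526
t: 76.62
eef_pos: [0.5447, -0.0949, 0.006]
ee_rot: [2.899, 1.571, -0.024]
force: [0.0, 0.4, 2.5]
width: 0.0215
t: 77.25
eef_pos: [0.5444, -0.0949, 0.0507]
ee_rot: [-1.189, 1.571, 2.17]
force: [-0.6, -0.5, -1.4]
width: 0.0216
q [ 0.1817  0.3393 -0.4753 -0.0003 -0.7562  1.6068] w 0.021610679512022286 F [-0.586  -0.5445 -1.4173]
tcp [ 0.5444 -0.0949  0.0507] 
x [-0.0001  0.0002 -1.    ] y [ 0.2158 -0.9764 -0.0002]
cradle frame tcp mm [-84.5854 -64.2144  88.4588]
ax [ 0.9764  0.2158 -0.0001]
scene 113 along [ 45.5323 108.9898] lat fit [ 7.7147 -3.3286] z fit [-4.9405 11.7112]
top 0
```

```bash
python3 -m inch '.24 1 .3 0 0 -.98;.24 1 0 0 0 -.98;.24 1 0 0 0 -.98;.24 1 0 0 0 -.98;0 0 0 0 0 0;0 0 0 0 0 0'; python3 st.py
python3 - <<'E'
from m import *
for n in P:
    q=C[n]; k=q[(q[...,0]>.58)&(q[...,0]<.66)&(q[...,1]>.03)&(q[...,1]<.16)]; print(n,"brush",np.percentile(k[:,2],[50,95,99]))
c=np.array([.9925,-.1219]); s=arm.get_state()["eef_pos"]; d=s[:2]-[.7052,.0093]; print("along",d@c*1000,"lat",d@[.1219,.9925]*1000)
p=P["scene"]; save(p,"g.png",(330,200,510,340),4)
E
```

```text
t: 78.1
eef_pos: [0.5728, 0.0248, 0.0592]
ee_rot: [0.447, 1.569, -2.818]
force: [0.4, -0.5, 0.2]
width: 0.0215
q [ 0.3843  0.3574 -0.4198 -0.0001 -0.7951  1.0634] w 0.021496939011293268 F [ 0.4256 -0.4897  0.2   ]
tcp [0.5728 0.0248 0.0592] 
x [-0.0014 -0.0005 -1.    ] y [-0.1229 -0.9924  0.0006]
cradle frame tcp mm [   1.0927 -113.6487   14.7895]
ax [ 0.9924 -0.1229 -0.0013]
scene 104 along [ 46.368  108.7606] lat fit [21.1997 -4.7133] z fit [-27.5166  13.2993]
top 33 along [ 83.0719 108.9088] lat fit [ 87.9009 -10.6644] z fit [19.4394  9.7326]
top brush [0.4994 0.5033 0.5044]
scene brush [0.1659 0.4921 0.5029]
along -132.8454975820777 lat -1.1915334102920958
```

View pics/g.png

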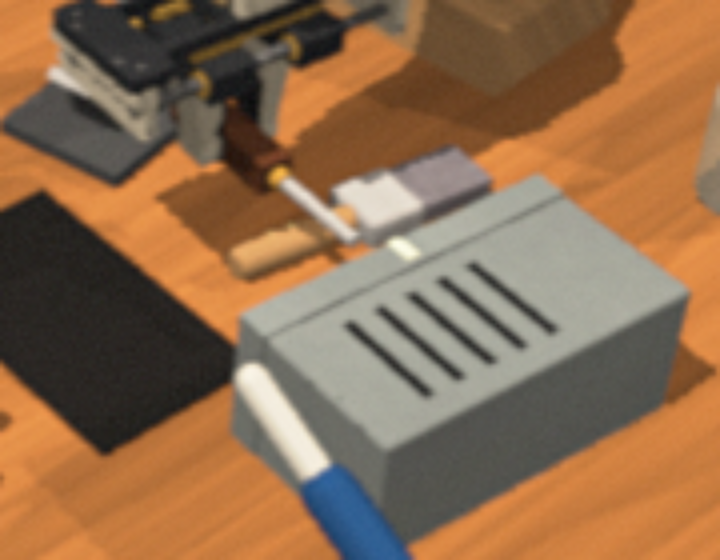

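```bash
python3 -m inch '0 .04 -.3 0 0 0;0 0 -.26 0 0 0;.3 -.037 0 0 0 0;.3 -.037 0 0 0 0;0 0 0 0 0 0;0 0 0 0 0 0'; python3 -m inch '.2 -.025 0 0 0 0;.15 -.018 0 0 0 0;.15 -.018 0 0 0 0;0 0 0 0 0 0;0 0 0 0 0 0'
python3 - <<'E'
from h import *
s=arm.get_state()["eef_pos"]; d=s[:2]-[.7052,.0093]; print("tip depth",d@[.9925,-.1219]*1000+108.3,"lat",d@[.1219,.9925]*1000,s[2])
E
```

```text
t: 79.05
eef_pos: [0.5914, 0.0239, 0.0431]
ee_rot: [-0.02, 1.571, 2.997]
force: [-0.1, 0.0, -0.6]
width: 0.0217
t: 79.68
eef_pos: [0.6063, 0.0222, 0.043]
ee_rot: [0.345, 1.571, -2.921]
force: [0.2, 0.0, 0.1]
width: 0.0219
tip depth 8.571567388384338 lat 0.7016369063942416 0.043003996534673364
```

```bash
for i in 1; do python3 -m inch '.1 -.012 0 0 0 0;0 0 0 0 0 0;0 0 0 0 0 0'; python3 -m inch '.1 -.012 0 0 0 0;0 0 0 0 0 0;0 0 0 0 0 0'; python3 -m inch '.1 -.012 0 0 0 0;0 0 0 0 0 0;0 0 0 0 0 0'; done
```

```text
t: 80.05
eef_pos: [0.6094, 0.0218, 0.0431]
ee_rot: [0.114, 1.571, 3.131]
force: [0.4, -0.1, 0.3]
width: 0.0217
t: 80.42
eef_pos: [0.6121, 0.0214, 0.043]
ee_rot: [0.3, 1.57, -2.966]
force: [-1.9, -0.1, 0.8]
width: 0.022
t: 80.8
eef_pos: [0.6151, 0.021, 0.0429]
ee_rot: [0.255, 1.57, -3.012]
force: [-4.3, 0.1, -0.1]
width: 0.022
```

```bash
python3 -m inch '.05 -.006 0 0 0 0;0 0 0 0 0 0;0 0 0 0 0 0'; python3 -m inch '.04 -.005 0 0 0 0;0 0 0 0 0 0;0 0 0 0 0 0;0 0 0 0 0 0'
```

```text
t: 81.18
eef_pos: [0.6161, 0.0208, 0.0428]
ee_rot: [0.264, 1.569, -3.002]
force: [-5.3, 1.4, 0.8]
width: 0.0216
t: 81.68
eef_pos: [0.6162, 0.0207, 0.0426]
ee_rot: [0.225, 1.567, -3.041]
force: [-8.1, 2.5, 2.5]
width: 0.0221
```

```bash
python3 -m inch '-.3 .037 0 0 0 0;-.3 .037 0 0 0 0;-.3 .037 0 0 0 0;-.3 .037 0 0 0 0;-.3 .037 0 0 0 0;0 0 .3 0 0 0;-.22 -1 0 0 0 .98;-.22 -1 0 0 0 .98;-.22 -1 0 0 0 .98;-.22 -1 0 0 0 .98;0 0 0 0 0 0;0 0 0 0 0 0'; python3 st.py
```

```text
t: 83.18
eef_pos: [0.5474, -0.0936, 0.0526]
ee_rot: [2.972, 1.57, 0.047]
force: [-0.3, -0.2, -0.8]
width: 0.0221
q [ 0.1834  0.3399 -0.4687  0.0002 -0.7612  1.6037] w 0.02214425152249583 F [-0.3408 -0.1542 -0.7786]
tcp [ 0.5474 -0.0936  0.0526] 
x [ 0.001  0.    -1.   ] y [ 0.2148 -0.9767  0.0002]
cradle frame tcp mm [-82.7014 -67.4087  89.2607]
ax [0.9767 0.2148 0.001 ]
scene 116 along [ 45.5039 107.8128] lat fit [ 8.2678 -3.0654] z fit [-9.6132 11.9615]
top 0
```

```bash
python3 -m inch '0 0 -.5 0 0 0;0 0 -.5 0 0 0;0 0 -.3 0 0 0;0 0 -.15 0 0 0;0 0 -.06 0 0 0;0 0 0 0 0 0;0 0 0 0 0 0'; python3 -m inch '0 0 -.02 0 0 0;0 0 0 0 0 0;0 0 0 0 0 0;0 0 0 0 0 0;0 0 0 0 0 0' 0.6; python3 -m inch '0 0 .3 0 0 0;0 0 .8 0 0 0;0 0 1 0 0 0;0 0 1 0 0 0;0 0 1 0 0 0;0 0 1 0 0 0;0 0 1 0 0 0;-.3 .9 .5 0 0 0;-.3 .9 0 0 0 0;-.3 .9 0 0 0 0;-.3 .9 0 0 0 0;-.3 .9 0 0 0 0'; python3 -m inch '0 .9 0 0 0 0;0 .9 0 0 0 0;0 .9 0 0 0 0;0 .9 0 0 0 0;0 0 0 0 0 0;0 0 0 0 0 0;0 0 0 0 0 0'; python3 m2.py | grep stylus
python3 - <<'E'
from m import *
Cw=np.array([.5437,-.2975]); y=np.radians(9.4); wx=np.array([np.cos(y),np.sin(y)]); wy=np.array([-wx[1],wx[0]])
for n in P:
    w=C[n].reshape(-1,3); f=P[n]["frame"].reshape(-1,3); c=w[:,:2]-Cw; X=c@wx*1000; Y=c@wy*1000
    for x in (-26,26,78):
        m=(abs(X-x)<10)&(abs(Y)<110)&(w[:,2]>.049)&(w[:,2]<.07)&(f.min(1)>110)
        print(n,x,m.sum(),"Y",np.percentile(Y[m],[1,99]),"slopes deg",np.degrees(np.polyfit(Y[m],X[m],1)[0]),np.degrees(np.polyfit(Y[m],w[m,2]*1000,1)[0]),"z",np.median(w[m,2]))
a=cv2.resize(P["top"]["frame"][90:290,90:450,::-1],None,fx=2.1,fy=2.1); cv2.imwrite("pics/end.png",a)
E
```

```text
t: 84.15
eef_pos: [0.547, -0.0937, 0.0072]
ee_rot: [2.99, 1.57, 0.066]
force: [-1.2, 0.2, -1.1]
width: 0.0217
t: 84.78
eef_pos: [0.5467, -0.0937, 0.0062]
ee_rot: [0.012, 1.571, -2.912]
force: [-0.3, 0.1, -0.1]
width: 0.0527
t: 86.28
eef_pos: [0.5013, 0.0421, 0.205]
ee_rot: [-2.895, 1.57, 0.464]
force: [-0.4, 0.1, -0.4]
width: 0.0528
t: 87.15
eef_pos: [0.5017, 0.1487, 0.2044]
ee_rot: [-2.8, 1.571, 0.559]
force: [-0.0, -0.0, 0.3]
width: 0.0526
top -26 384 Y [-82.3334  82.8811] slopes deg -0.007991702132488714 -0.18448292952013765 z 0.05716732264406199
top 26 381 Y [-81.038   83.6019] slopes deg 0.04469098521687853 -0.16514005125225045 z 0.05705572565462602
top 78 387 Y [-80.415   83.7252] slopes deg 0.03657550236724979 -0.12398411408765266 z 0.05727456395009023
scene -26 504 Y [-85.551   80.8903] slopes deg -0.010479389207968218 0.09728486827882812 z 0.058209957515363786
scene 26 548 Y [-85.1236  82.0264] slopes deg 0.025239546414440157 0.14489070676862043 z 0.05811808982871847
scene 78 575 Y [-84.9253  82.0407] slopes deg -0.02526145154775946 0.0925286039450067 z 0.05805355679823643Traceback (most recent call last):
  File "m2.py", line 4, in <module>
    d=[d for d in arm.masks_of(P[n],"vstand") if abs(np.nanmedian(w[d["mask"]][:,1])-.06)<.03][0]
      ~~~~~~~~~~~~~~~~~~~~~~~~~~~~~~~~~~~~~~~~~~~~~~~~~~~~~~~~~~~~~~~~~~~~~~~~~~~~~~~~~~~~~~~~^^^
IndexError: list index out of range
```

View pics/end.png

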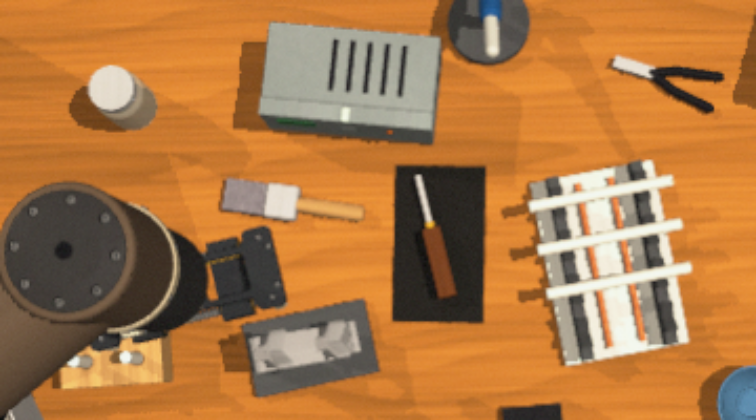

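The three rods lie level and centred on the warmer. The stylus is on the mat, both stubs still stand in the block, and the robot is clear of everything.

```bash
python3 -c "
from station import arm
print(arm.job_done())"
```

```text
the job is handed in; nothing more can be done
None
```

The job is done and handed in at about 87 s of the 210 s allowed; the hand-in gives no verdict.

- **Rods:** There were three full-length rods and two stubs in the block. Each rod was lowered into the V rest to its foot stop and let go. It was then retaken by its side and laid in its own notch pair on the warmer, at +78, +26 and −26 mm. The last depth check showed all three centred to about 2 mm and level to 0.2°. Both stubs were still standing in the block in the last picture.
- **Button:** It was pushed with the stylus until it bottomed. The force rose along the spring to about 4.5 N, then to 8 N without further travel. I judged "fully in" from that force and the travel, as there is no direct button reading.
- **Stylus:** It had been knocked about 2 cm aside earlier, so I measured it again before picking it up. It was laid back on the dark mat, as the last top picture shows. My separate numerical check of its final pose did not run, because the arm hid the V rest that the script also looks for.

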